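# Assemble the crucible and slide-box samples at the microscope bench

## Robot

A 6-joint arm with a two-finger parallel gripper is mounted at the origin on the work surface. World frame = base frame: x ahead of the robot, y to its left, z up, the work surface at z = 0. Lengths are in m, angles in rad, forces in N, time in s.
With the tool pointing down it reaches from about 0.375 to 0.925 m from the base axis. Payload 5.7 kg.
Tool frame: the origin (TCP) lies at the very end of the fingers, on their centre line; the grasp point (between the pads) lies 19 mm behind it; y points along the fingers, z is the direction in which the jaws open and shut, and the axes are right-handed (so a half turn about y gives the same grasp; the last joint's range is limited). The gripper opens to 88 mm and grips with 3 to 60 N. Pads are 20 mm wide; open, the fingers measure 115 mm over their backs; the gripper's body (75 mm by 178 mm) begins 61 mm behind the grasp point.
Start: joints at [-1.22, 0.359, 1.51, -0, 1.272, -0.115], TCP at [0.269, -0.536, 0.223] pointing down, gripper open.
Joint ranges: [-2.97, 2.97], [-1.01, 2.36], [0.21, 2.38], [-0.96, 4.11], [0.2, 2.71], [-2.98, 2.98]. Speed limits (rad/s): [2.39, 2.39, 3.14, 3.14, 3.14, 3.14].

## Interface

Orientations are given as a unit quaternion [w, x, y, z].
In Python, from rig import env gives the robot as it stands. The module is installed in compiled form; this text tells all that it offers.
- The arm moves only by the shell command python3 -m inch 'ROWS' [FORCE]. ROWS is text: rows parted by semicolons, each of 7 numbers parted by spaces: the shift along the tool's x, y, z each as a share of 0.04 m, from -1 to 1, then the turn, a rotation vector about the tool's x, y, z each as a share of 0.08 rad, from -1 to 1, then the closure, from -1 (fully open) to 1 (shut), so that 0 is half open. A call has 1 to 8 rows; each row shifts and turns the pose as measured when the row begins, along the tool's axes as they then stand; what a row does not reach is not made up. A row lasts 1/10 s, in which the tool goes at most 50 mm and 8.59 degrees, less where a joint would pass 70% of its speed; a pose out of reach is approached as far as the arm can. A call with a number of a shift or a turn outside -1 to 1 is refused whole. A call with a gripper value outside its range is refused whole. The fingers move at their own pace and stop on an object; FORCE is the grip in N (left out, the last holds). Time passes only in rows, so rows that do not move let the fingers close. It gives the time, the measured TCP pose, the force and the opening at its end, in the units of the state.
- env.sense(): the state, without advancing time (a new reading comes with each control period).
- env.grab_frame(name): name is "scene" or "top" or "wrist"; returns the picture (384x512x3 uint8, red, green, blue); there is no depth.
- env.get_calibration(name): a dict with "fx", "fy", "cx", "cy" (pixels), "pose" (4x4, takes a point from camera to world coordinates); the wrist camera has in their place "mount" (4x4, takes a point from camera to tool coordinates, whose origin is the TCP and whose axes are the tool frame's). Camera axes: x right, y up, looking along -z (the intrinsics and any distortion apply to the point x, -y, -z); pixel columns grow to the right and rows downward; lengths in m; the calibration is good to about 2 mm. A picture is of the moment at which its call begins: read the wrist's pose just before it. get_calibration takes no time and is no camera call.
- env.sign_off(): hands the job in, once; it reports no verdict.
Trained networks look in the newest picture that a camera, given by its name, has taken for a name from the list of things; names that differ only in an ending like _2 or _b are one class to them, and where a whole thing is asked for, a point or a joint stands for the part that bears it (a point fixed in the world has none). Each returns a list of dicts, best first, with "score" (0 to 1); they miss things now and then, are a little off and sometimes report something else, mostly with a low value. They report only what shows in the picture. A call takes as long as a camera call. They do not tell look-alikes from the thing itself.
- env.recognise(label, camera): "bbox" ([left, top, right, bottom] in pixels, round what is visible of it).
The state is a dict: "clock": time; "qpos": joint angles; "joint_velocities": joint speeds; "effort": joint torques, N m; "position": TCP position; "tcp_rot": TCP orientation; "force": force on the tool from outside, world axes, zero at the start; "wrist_torque": the same for the moment, N m; "opening": finger opening in m.
Only numpy, scipy, OpenCV 4.12 (cv2) and the standard library are available. Lean on these libraries where they do the work, as an engineer would, in place of code of your own. Each camera call takes 0.05 s, during which the arm holds its last target.

## Task

Put the next samples together for the microscope, in this order: stand the porcelain dish in the round holder, the crucible upright in the dish, and close the crucible with its round lid; then set the aluminium slide box into the rectangular holder and close it with its rectangular lid. Lower the porcelain gently rather than dropping it, see that each piece is fully seated and let go before fetching the next, and leave the amber bottle and the white jar standing where they are.

Things in the scene. Friction and masses are not known exactly. Their poses are not given: they have to be found in the camera images.
- dish: Low open white porcelain dish, round with straight sides: outer diameter 64 mm, height 24 mm, wall 3 mm, floor 4 mm thick, inner diameter 58 mm. About 0.09 kg. Stands upright on the bench. Origin: centre of its underside, z up; its yaw is arbitrary.
- crucible: Open white porcelain crucible, a small tapered pot: outer diameter 32 mm at the foot, 42 mm at the rim, height 42 mm, wall 3 mm (mouth 36 mm wide). About 0.06 kg. Stands upright on the bench. Origin: centre of its underside, z up; its yaw is arbitrary.
- crucible_lid: Round white porcelain lid, 0.03 kg, lying on its plug, knob up. From below: plug 27 mm in diameter, 5 mm high; disc 47 mm in diameter, 4 mm thick; upright knob 16 mm in diameter, 18 mm high (27 mm in all). Origin: centre of the plug's underside, z up. Seated, the plug hangs in the crucible's mouth and the disc rests on its rim: its origin is 37 mm above the crucible's.
- slide_box: Open rectangular aluminium box, 88 mm long (its x) by 50 mm wide (its y) by 26 mm high, walls and floor 3 mm, with one glass slide fixed to its floor. About 0.16 kg. Stands on the bench, open side up, and can be gripped across its 50 mm width. Origin: centre of its underside, z up.
- slide_box_lid: Aluminium lid, 0.12 kg, lying on its plug, dark handle up. From below: plug 72 x 34 mm, 5 mm high; plate 92 (its x) x 54 mm (its y), 4 mm thick; on top along x a bar handle 50 mm long, 10 wide, 17 high (26 mm in all). Origin: centre of the plug's underside, z up. Seated, plug inside the walls, plate on them, its origin is 21 mm above the box's; either way round fits.
- round_holder: Round holder fixed to the bench: a black disc 100 mm in diameter and 6 mm thick with a dark steel rim on it, inner diameter 78 mm, outer 90 mm, top 11 mm above the bench. The dish stands inside the rim on the floor, 6 mm above the bench. Origin: centre of its underside, z up.
- long_holder: Rectangular holder fixed to the bench: a dark shallow tray 110 mm (its x) by 72 mm (its y), inside 98 by 60 mm, floor 6 mm above the bench, rim top 11 mm above it. The slide box stands inside the rim, its length along the holder's length, either way round. Origin: centre of its underside, z up.
- oil_bottle: Bystander: small amber bottle with a black cap, 34 mm in diameter, 62 mm high, loose. Origin: centre of its underside, z up.
- jar: Bystander: small white jar with a steel cap, 48 mm in diameter, 48 mm high, loose. Origin: centre of its underside, z up.
- stub_block: Bystander: aluminium block with six small holes, 90 mm (its x) by 70 mm (its y) by 22 mm high, fixed to the bench beside the holders. Origin: centre of its underside, z up. All else on the bench stands clear of these ten things: over 0.75 m ahead of the robot or over 0.5 m to either side.
Mind the look-alikes: they are no part of the job. Leave any turquoise look-alike of the slide_box_lid alone.

How it is judged:
On the way, in this order (a step that is already met when the one before it is completed fails the run):
1. the dish sits in the round holder, let go and at rest (horizontal distance between dish and round_holder below 0.01 m and z of dish in the frame of round_holder between 0.004 and 0.008 m and angle between dish's own z axis and vertical below 0.05 rad and contact force between the fingers and dish below 0.3 N and linear speed of dish below 0.03 m/s), for 0.2 s.
2. the crucible stands in the dish, let go and at rest (horizontal distance between crucible and dish below 0.013 m and z of crucible in the frame of dish between 0.002 and 0.006 m and angle between crucible's own z axis and vertical below 0.05 rad and contact force between the fingers and crucible below 0.3 N and linear speed of crucible below 0.03 m/s), for 0.2 s.
3. the round lid closes the crucible, let go and at rest (horizontal distance between crucible_lid and crucible below 0.008 m and z of crucible_lid in the frame of crucible between 0.035 and 0.039 m and angle between crucible_lid's own z axis and vertical below 0.05 rad and contact force between the fingers and crucible_lid below 0.3 N and linear speed of crucible_lid below 0.03 m/s), for 0.2 s.
4. the slide box sits in the rectangular holder, let go and at rest (horizontal distance between slide_box and long_holder below 0.01 m and z of slide_box in the frame of long_holder between 0.004 and 0.008 m and angle between slide_box's own z axis and vertical below 0.05 rad and angle between the x axis of slide_box and the x axis of long_holder, either way round below 0.2 rad and contact force between the fingers and slide_box below 0.3 N and linear speed of slide_box below 0.03 m/s), for 0.2 s.
5. the rectangular lid closes the slide box, let go and at rest (horizontal distance between slide_box_lid and slide_box below 0.01 m and z of slide_box_lid in the frame of slide_box between 0.019 and 0.023 m and angle between slide_box_lid's own z axis and vertical below 0.05 rad and angle between the x axis of slide_box_lid and the x axis of slide_box, either way round below 0.25 rad and contact force between the fingers and slide_box_lid below 0.3 N and linear speed of slide_box_lid below 0.03 m/s), for 0.2 s.
At the end, for the whole second after the job is handed in: All let go, at rest, upright (0.05 rad) and seated to 2 mm in height: dish in round holder (centres within 10 mm), crucible in dish (13 mm), round lid on crucible (8 mm), box in rectangular holder (10 mm, 0.2 rad), rectangular lid on box (10 mm, 0.25 rad) (all of step 1 and all of step 2 and all of step 3 and all of step 4 and all of step 5); the robot touches nothing.
It fails at once if the dish is dropped: faster than 0.5 m/s close above its place (horizontal distance between dish and round_holder below 0.04 m and z of dish in the frame of round_holder below 0.066 m and linear speed of dish above 0.5 m/s).
It fails at once if the crucible is dropped: faster than 0.5 m/s close above its place (horizontal distance between crucible and dish below 0.04 m and z of crucible in the frame of dish below 0.064 m and linear speed of crucible above 0.5 m/s).
It fails at once if the crucible lid is dropped: faster than 0.5 m/s close above its place (horizontal distance between crucible_lid and crucible below 0.04 m and z of crucible_lid in the frame of crucible below 0.097 m and linear speed of crucible_lid above 0.5 m/s).
It fails at once if the amber bottle is pushed more than 30 mm or knocked over (distance of oil_bottle from where it was at the start of the episode above 0.03 m or angle between oil_bottle's own z axis and vertical above 0.5 rad).
It fails at once if the white jar is pushed more than 30 mm or knocked over (distance of jar from where it was at the start of the episode above 0.03 m or angle between jar's own z axis and vertical above 0.5 rad).
It also fails if it takes over 138 s, if anything falls off the work surface, if the arm or the gripper's body presses on something with over 40 N, if the wrist force passes 120 N, or if a joint passes its speed limit or range.

## Working session

There is one attempt and no reset: what is moved stays moved. The work goes in short steps, Python scripts to look and compute and a shell command to move; the robot and the scene stay as the last step left them, time stands still between calls to the robot, and variables do not carry over. Pictures are saved under pics/ and viewed, and the job is handed in when it is done.

```bash
ls; mkdir -p pics; cat > h.py <<'E'
import numpy as np, cv2
from rig import env
def grab(cam,name):
    im=env.grab_frame(cam); cv2.imwrite('pics/%s.png'%name, im[:,:,::-1]); return im
E
python3 - <<'E'
from h import *
s=env.sense(); print(s)
for c in ['top','scene','wrist']:
    print(c,env.get_calibration(c)); grab(c,c+'0')
E
```

```text
pics
{'clock': 0.0, 'qpos': array([-1.22009205e+00,  3.59487947e-01,  1.51140661e+00, -2.72853933e-05,
        1.27247113e+00, -1.15103830e-01]), 'joint_velocities': array([ 0.00102546,  0.00020524,  0.00134258,  0.00139888,  0.00219474,
       -0.00230026]), 'effort': array([ 5.15266976e-03, -5.15370047e+01, -2.70727050e+01,  6.76113716e-02,
        3.46948800e-02, -1.41711680e-04]), 'position': array([ 0.26923797, -0.53545244,  0.22182956]), 'tcp_rot': array([ 0.16312304, -0.1632887 ,  0.68863557, -0.6873927 ]), 'force': array([ 0.77389831, -0.59266837,  0.40711339]), 'wrist_torque': array([ 0.04256888,  0.00841843, -0.01138453]), 'opening': 0.08763509027249966}
top {'fx': 401.4264640942866, 'fy': 401.4264640942866, 'cx': 254.5108570721634, 'cy': 193.72330551103258, 'pose': array([[ 1.27527891e-02,  9.97461013e-01, -7.00635019e-02,
         4.11852745e-01],
       [-9.99917774e-01,  1.28157376e-02,  4.48994704e-04,
         1.10305507e-02],
       [ 1.34577017e-03,  7.00520150e-02,  9.97542432e-01,
         9.99021474e-01],
       [ 0.00000000e+00,  0.00000000e+00,  0.00000000e+00,
[... 151 characters left out ...]
[-0.7943687 , -0.5062149 ,  0.33574521,  0.87049144],
       [ 0.60730142, -0.67348129,  0.42143557,  0.47921446],
       [ 0.01278115,  0.53867376,  0.84241748,  0.99453872],
       [ 0.        ,  0.        ,  0.        ,  1.        ]])}
wrist {'fx': 320.21477512618463, 'fy': 320.21477512618463, 'cx': 255.10893848013023, 'cy': 196.75883969646569, 'mount': array([[ 6.32269631e-04, -9.56658202e-01, -2.91212440e-01,
        -8.11674963e-02],
       [-2.68362125e-04,  2.91212326e-01, -9.56658408e-01,
        -1.62482179e-01],
       [ 9.99999764e-01,  6.83016448e-04, -7.26061183e-05,
        -1.50807233e-04],
       [ 0.00000000e+00,  0.00000000e+00,  0.00000000e+00,
         1.00000000e+00]])}
```

View pics/top0.png

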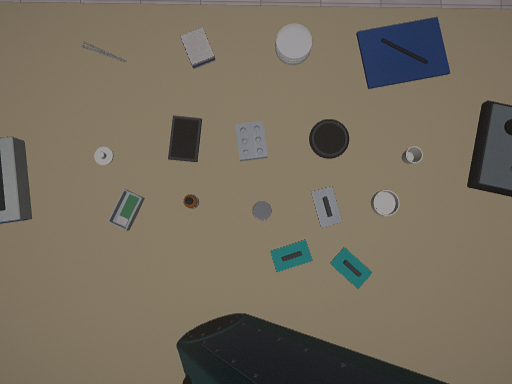

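View pics/scene0.png

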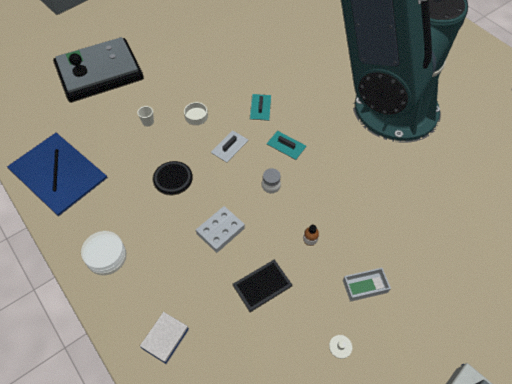

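```bash
python3 - <<'E'
from h import *
env.grab_frame('top')
for l in ['dish','crucible','crucible_lid','slide_box','slide_box_lid','round_holder','long_holder','oil_bottle','jar','stub_block']:
    print(l,[(np.round(d['bbox']).astype(int).tolist(),round(d['score'],2)) for d in env.recognise(l,'top')][:4])
E
```

```text
dish [([370, 192, 399, 216], 0.83)]
crucible [([400, 144, 425, 162], 0.82)]
crucible_lid [([92, 148, 113, 166], 0.62), ([232, 118, 270, 160], 0.19)]
slide_box [([254, 199, 272, 218], 0.71), ([108, 189, 145, 230], 0.62)]
slide_box_lid [([269, 243, 310, 269], 0.93), ([333, 248, 371, 290], 0.84), ([312, 185, 342, 226], 0.62), ([403, 145, 421, 164], 0.34)]
round_holder [([306, 120, 350, 158], 0.9)]
long_holder [([167, 116, 203, 160], 0.69)]
oil_bottle [([186, 195, 196, 205], 0.47)]
jar [([257, 203, 272, 218], 0.75)]
stub_block [([235, 120, 267, 158], 0.61)]
```

The top view shows the dish (385,203), crucible (413,155), round lid (104,156), slide box (127,210), grey lid (326,207), round holder (329,139), long holder (185,139), bottle (191,201) and jar (262,210). There are turquoise look-alikes at (291,255) and (351,268). Next I'll localise the parts.

```bash
cat >> h.py <<'E'
from scipy.spatial.transform import Rotation as R
def tcp(s):
    q=s['tcp_rot']; return np.array(s['position']), R.from_quat([q[1],q[2],q[3],q[0]]).as_matrix()
def campose(cam,s=None):
    c=env.get_calibration(cam)
    if cam!='wrist': return c, np.array(c['pose'])
    p,r=tcp(s); T=np.eye(4);T[:3,:3]=r;T[:3,3]=p
    return c, T@np.array(c['mount'])
def p2w(cam,u,v,z,s=None):
    c,T=campose(cam,s)
    u=np.atleast_1d(u).astype(float);v=np.atleast_1d(v).astype(float)
    d=np.stack([(u-c['cx'])/c['fx'],-(v-c['cy'])/c['fy'],-np.ones_like(u)],1)@T[:3,:3].T
    o=T[:3,3]; t=(z-o[2])/d[:,2]; return o[:2]+t[:,None]*d[:,:2]
def w2p(cam,P,s=None):
    c,T=campose(cam,s); P=np.atleast_2d(P)
    q=(P-T[:3,3])@T[:3,:3]
    return np.stack([c['cx']+c['fx']*q[:,0]/-q[:,2], c['cy']+c['fy']*q[:,1]/q[:,2]],1)
def plan(x,y,z,yaw=None,yawmod=np.pi):
    """yaw = world angle of the jaw (tool z) axis, degrees"""
    s=env.sense(); p,r=tcp(s)
    d=np.array([x,y,z])-p
    cur=np.degrees(np.arctan2(r[1,2],r[0,2]))
    print('clock %.2f pos %s jawyaw %.1f tilt %.2f deg open %.4f F %s'%(s['clock'],np.round(p,4),cur,np.degrees(np.arccos(-r[2,1])),s['opening'],np.round(s['force'],1)))
    print(' world d',np.round(d,4),' tool units',np.round(r.T@d/0.04,2))
    # untilt + yaw
    if yaw is None: yaw=cur
    dy=(yaw-cur+90)%180-90
    a=np.radians(cur+dy); zt=np.array([np.cos(a),np.sin(a),0]); yt=np.array([0,0,-1.]); xt=np.cross(yt,zt)
    Rt=np.stack([xt,yt,zt],1)
    rv=R.from_matrix(r.T@Rt).as_rotvec()/0.08
    print(' turn units',np.round(rv,2),'dyaw',round(dy,1), ' shift units if after turn',np.round(Rt.T@d/0.04,2))
E
python3 - <<'E'
from h import *
im=cv2.imread('pics/top0.png')
def crop(x0,y0,x1,y1,k=8):
    return cv2.resize(im[y0:y1,x0:x1],None,fx=k,fy=k,interpolation=cv2.INTER_CUBIC)
cv2.imwrite('pics/c1.png',crop(300,110,430,235,6)[:600])
cv2.imwrite('pics/c2.png',crop(85,110,215,235,6)[:600])
for n,u,v,z in [('dish',385,203,.024),('cruc',414,155,.042),('clid',103.5,156,.009),('box',127,210,.026),('lid',326,206.5,.009),('rh',329,138.5,.011),('lh',185.5,138.5,.011),('bottle',191,201,.06),('jar',262,210.5,.048),('stub',251,140,.022),('turq',291,255,.009),('turq2',351,268,.009)]:
    print(n,p2w('top',u,v,z).round(4))
plan(.27,-.53,.2)
E
```

```text
dish [[ 0.4618 -0.307 ]]
cruc [[ 0.5775 -0.3722]]
clid [[0.5706 0.3874]]
box [[0.4367 0.3189]]
lid [[ 0.4521 -0.1662]]
rh [[ 0.6216 -0.1733]]
lh [[0.6169 0.1842]]
bottle [[0.4588 0.1591]]
jar [[ 0.4391 -0.0076]]
stub [[0.613  0.0209]]
turq [[ 0.3323 -0.0806]]
turq2 [[ 0.3026 -0.2273]]
clock 0.70 pos [ 0.2695 -0.536   0.2226] jawyaw -63.3 tilt 0.01 deg open 0.0879 F [-0.1 -0.7 -0.2]
 world d [ 0.0005  0.006  -0.0226]  tool units [-0.08  0.57 -0.13]
 turn units [ 0. -0. -0.] dyaw 0.0  shift units if after turn [-0.08  0.57 -0.13]
```

View pics/c1.png

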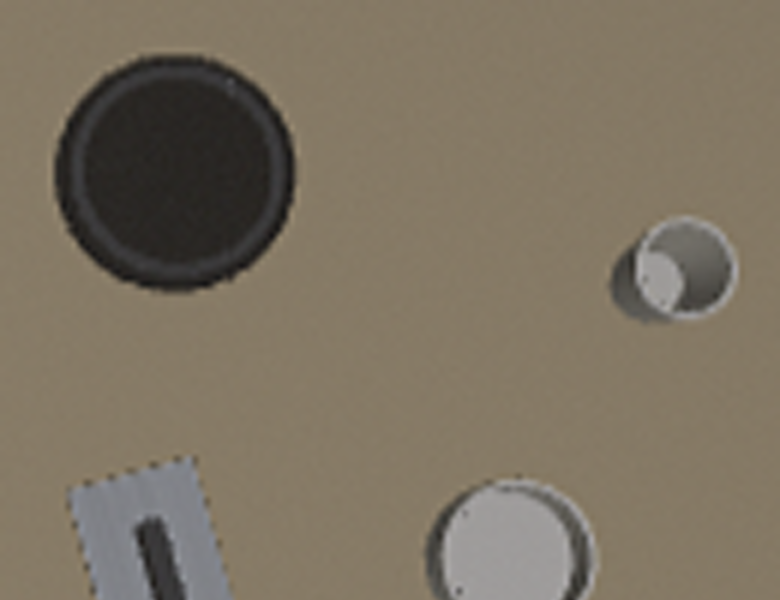

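View pics/c2.png

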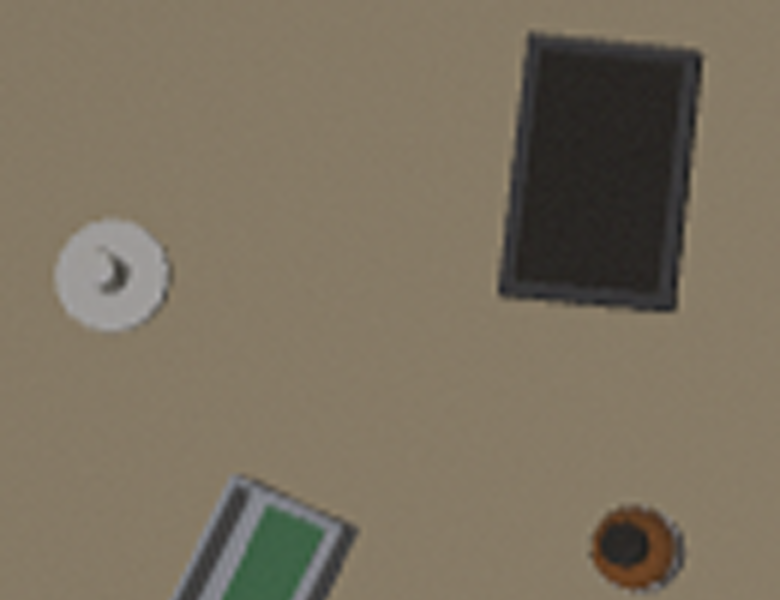

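```bash
python3 - <<'E'
from h import *
plan(.462,-.308,.16)
E
```

```text
clock 0.70 pos [ 0.2695 -0.536   0.2226] jawyaw -63.3 tilt 0.01 deg open 0.0879 F [-0.1 -0.7 -0.2]
 world d [ 0.1925  0.228  -0.0626]  tool units [-6.86  1.57 -2.93]
 turn units [ 0. -0. -0.] dyaw 0.0  shift units if after turn [-6.86  1.57 -2.93]
```

```bash
python3 -m inch '-0.86 0.2 -0.37 0 0 0 -1; -0.86 0.2 -0.37 0 0 0 -1; -0.86 0.2 -0.37 0 0 0 -1; -0.86 0.2 -0.37 0 0 0 -1; -0.86 0.2 -0.37 0 0 0 -1; -0.86 0.2 -0.37 0 0 0 -1; -0.86 0.2 -0.37 0 0 0 -1; -0.86 0.2 -0.37 0 0 0 -1' 20; python3 - <<'E'
from h import *
plan(.462,-.308,.16)
E
```

```text
clock: 1.5
position: [0.4677, -0.3065, 0.1579]
tcp_rot: [-0.161, 0.16, -0.686, 0.692]
force: [-0.3, -0.0, -0.4]
opening: 0.088
clock 1.50 pos [ 0.4677 -0.3065  0.1579] jawyaw -63.8 tilt 0.51 deg open 0.0880 F [-0.3 -0.  -0.4]
 world d [-0.0057 -0.0015  0.0021]  tool units [ 0.14 -0.05 -0.03]
 turn units [-0.11 -0.    0.01] dyaw 0.0  shift units if after turn [ 0.14 -0.05 -0.03]
```

```bash
python3 -m inch '0.14 0 0 0 0 0 -1; 0 0 0 0 0 0 -1' ; cat >> h.py <<'E'
def white_circle(cam,approx,z,rad,s=None,im=None,thr=150,lo=0.6,hi=1.5,vis=None):
    """radial edge search around approx circle at height z: strongest gradient outward; robust circle fit in world"""
    if im is None: 
        s=env.sense(); im=env.grab_frame(cam)
    g=cv2.GaussianBlur(cv2.cvtColor(im,cv2.COLOR_RGB2GRAY),(0,0),1).astype(np.float32)
    cx,cy=approx
    from scipy.optimize import least_squares
    from scipy.ndimage import map_coordinates
    for it in range(4):
        rr=np.linspace(rad*lo,rad*hi,120) if it==0 else np.linspace(rad*0.85,rad*1.15,60)
        pts=[];val=[]
        for a in np.linspace(0,2*np.pi,180,endpoint=False):
            P=np.stack([cx+rr*np.cos(a),cy+rr*np.sin(a),np.full_like(rr,z)],1)
            uv=w2p(cam,P,s); 
            if uv.min()<2 or uv[:,0].max()>509 or uv[:,1].max()>381: continue
            q=map_coordinates(g,[uv[:,1],uv[:,0]],order=1); d=np.diff(q)
            i=np.argmin(d) # bright->dark outward
            pts.append((P[i,:2]+P[i+1,:2])/2); val.append(-d[i])
        pts=np.array(pts)
        f=least_squares(lambda p:np.hypot(pts[:,0]-p[0],pts[:,1]-p[1])-rad,[cx,cy],loss='soft_l1',f_scale=.001)
        cx,cy=f.x
    res=np.hypot(pts[:,0]-cx,pts[:,1]-cy)-rad
    print('circle',np.round(f.x,4),'n',len(pts),'med|res|mm',round(np.median(abs(res))*1e3,2),'medres',round(np.median(res)*1e3,2))
    return f.x
E
python3 - <<'E'
from h import *
s=env.sense(); im=grab('wrist','w1'); 
white_circle('wrist',(.464,-.308),.024,.032,s,im)
top=env.grab_frame('top')
white_circle('top',(.464,-.308),.024,.032,s,top)
white_circle('top',(.577,-.373),.042,.021,s,top)
white_circle('top',(.5706,.3874),.009,.0235,s,top)
E
```

```text
clock: 1.7
position: [0.4647, -0.3046, 0.1569]
tcp_rot: [-0.163, 0.162, -0.686, 0.691]
force: [0.4, 0.4, -0.3]
opening: 0.0879
circle [ 0.4763 -0.3055] n 180 med|res|mm 2.38 medres -2.04
circle [ 0.4623 -0.3104] n 180 med|res|mm 1.64 medres -0.42
circle [ 0.5791 -0.3736] n 180 med|res|mm 0.74 medres 0.64
circle [0.572  0.3889] n 180 med|res|mm 0.95 medres -0.94
```

View pics/w1.png

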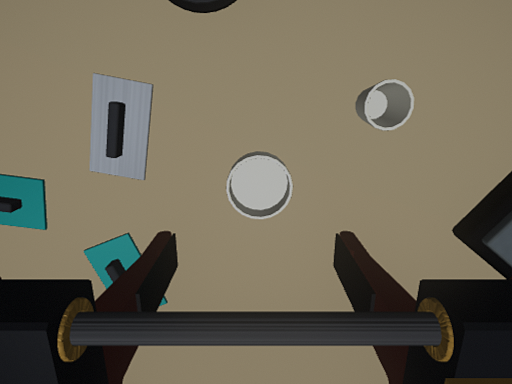

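```bash
python3 - <<'E'
from h import *
im=cv2.imread('pics/w1.png')
cv2.imwrite('pics/w1c.png',cv2.resize(im[140:235,210:310],None,fx=6,fy=6,interpolation=cv2.INTER_CUBIC))
E
```

```text
(no output)
```

View pics/w1c.png

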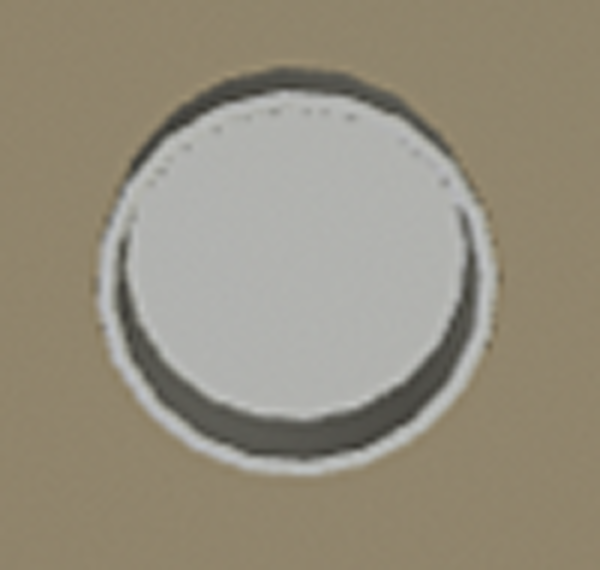

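```bash
cat >> h.py <<'E'
def hull_circle(cam,im,s,u,v,z,win=45,thr=140,name=None):
    """bright neutral blob nearest (u,v): hull -> world at z -> circle fit"""
    x0,y0=max(0,int(u-win)),max(0,int(v-win)); c=im[y0:int(v+win),x0:int(u+win)].astype(int)
    c=cv2.resize(c.astype(np.uint8),None,fx=4,fy=4,interpolation=cv2.INTER_CUBIC).astype(int)
    m=((c.min(2)>thr)&(c.max(2)-c.min(2)<22)).astype(np.uint8)
    n,l,st,ce=cv2.connectedComponentsWithStats(m)
    k=1+np.argmax(st[1:,4]); pts=cv2.findContours((l==k).astype(np.uint8),cv2.RETR_EXTERNAL,cv2.CHAIN_APPROX_NONE)[0]
    pts=cv2.convexHull(np.concatenate(pts))[:,0]/4.0-0.375+[x0,y0]
    W=p2w(cam,pts[:,0],pts[:,1],z,s)
    from scipy.optimize import least_squares
    f=least_squares(lambda p:np.hypot(W[:,0]-p[0],W[:,1]-p[1])-p[2],[*W.mean(0),.03])
    print(cam,name,'centre',np.round(f.x,4),'rms mm',round(np.sqrt(np.mean(f.fun**2))*1e3,2))
    return f.x
E
python3 - <<'E'
from h import *
s=env.sense(); im=grab('wrist','w2'); top=env.grab_frame('top')
d=hull_circle('wrist',im,s,259,187,.024,name='dish')
c=hull_circle('wrist',im,s,386,105,.042,name='cruc',win=36)
for n,u,v,z,w in [('dish',386,203,.024,20),('cruc',414,155,.042,15),('clid',103.5,156,.009,16)]: 
    hull_circle('top',top,s,u,v,z,name=n,win=w,thr=120)
print(s['position'])
plan(d[0],d[1],.04)
E
```

```text
wrist dish centre [ 0.4667 -0.3087  0.0317] rms mm 0.14
wrist cruc centre [ 0.5833 -0.3711  0.0205] rms mm 0.12
top dish centre [ 0.4626 -0.3103  0.0322] rms mm 0.43
top cruc centre [ 0.5792 -0.3721  0.0208] rms mm 0.22
top clid centre [0.572  0.3885 0.0236] rms mm 0.21
[ 0.46456481 -0.30538593  0.15710923]
clock 1.90 pos [ 0.4644 -0.3061  0.1573] jawyaw -63.6 tilt 0.44 deg open 0.0876 F [-0.3 -0.6  0.2]
 world d [ 0.0022 -0.0026 -0.1173]  tool units [-0.02  2.93  0.06]
 turn units [-0.09  0.   -0.  ] dyaw 0.0  shift units if after turn [-0.02  2.93  0.08]
```

```bash
python3 -m inch '0 0.9 0.06 -0.09 0 0 -1; 0 0.9 0 0 0 0 -1; 0 0.3 0 0 0 0 -1;0 0 0 0 0 0 -1' ; python3 - <<'E'
from h import *
s=env.sense(); im=grab('wrist','w3'); 
uv=w2p('wrist',[[.466,-.309,.024]],s)[0]; print(uv)
d=hull_circle('wrist',im,s,uv[0],uv[1],.024,name='dish',win=75)
plan(d[0],d[1],.008)
E
```

```text
clock: 2.3
position: [0.4662, -0.3147, 0.0742]
tcp_rot: [-0.161, 0.157, -0.687, 0.691]
force: [0.1, 0.1, 1.2]
opening: 0.0881
[247.36466274 216.0570531 ]
wrist dish centre [ 0.4668 -0.3086  0.0317] rms mm 0.12
clock 2.35 pos [ 0.4665 -0.3149  0.075 ] jawyaw -64.0 tilt 0.51 deg open 0.0881 F [ 0.2  0.2 -1.2]
 world d [ 0.0003  0.0063 -0.067 ]  tool units [-0.07  1.67 -0.15]
 turn units [-0.1   0.   -0.04] dyaw 0.0  shift units if after turn [-0.08  1.67 -0.14]
```

View pics/w3.png

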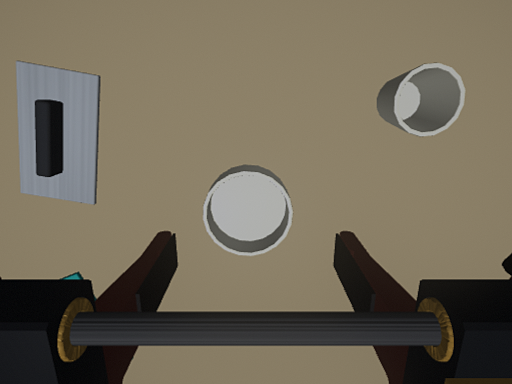

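```bash
python3 -m inch '-0.07 0.8 -0.15 -0.1 0 -0.04 -1; 0 0.2 0 0 0 0 -1;0 0 0 0 0 0 -1' ; python3 - <<'E'
from h import *
plan(.4668,-.3086,.008)
E
```

```text
clock: 2.65
position: [0.4694, -0.3121, 0.0388]
tcp_rot: [-0.16, 0.157, -0.687, 0.691]
force: [0.5, -0.5, 0.3]
opening: 0.0878
clock 2.65 pos [ 0.4694 -0.3121  0.0388] jawyaw -64.1 tilt 0.47 deg open 0.0878 F [ 0.5 -0.5  0.3]
 world d [-0.0026  0.0035 -0.0308]  tool units [ 0.02  0.77 -0.11]
 turn units [-0.1   0.   -0.04] dyaw 0.0  shift units if after turn [ 0.02  0.77 -0.11]
```

```bash
python3 -m inch '0 0 -0.12 -0.2 0 -0.08 -1; 0 0.35 0 -0.1 0 -0.04 -1;0 0 0 0 0 0 -1' ; python3 - <<'E'
from h import *
plan(.4668,-.3086,.008)
E
```

```text
clock: 2.95
position: [0.469, -0.3094, 0.0278]
tcp_rot: [0.156, -0.161, 0.693, -0.685]
force: [-0.6, -0.9, -0.9]
opening: 0.0881
clock 2.95 pos [ 0.469  -0.3094  0.0278] jawyaw -64.1 tilt 0.78 deg open 0.0881 F [-0.6 -0.9 -0.9]
 world d [-0.0022  0.0008 -0.0198]  tool units [ 0.04  0.49 -0.04]
 turn units [0.16 0.   0.06] dyaw 0.0  shift units if after turn [ 0.04  0.49 -0.04]
```

```bash
python3 -m inch '0.03 0.25 -0.03 0.16 0 0.06 -1; 0 0.2 0 0 0 0 -1;0 0 0 0 0 0 -1' ; python3 - <<'E'
from h import *
plan(.4668,-.3086,.008)
E
```

```text
clock: 3.25
position: [0.4686, -0.3099, 0.0101]
tcp_rot: [-0.159, 0.158, -0.688, 0.69]
force: [0.1, 0.7, -0.8]
opening: 0.0878
clock 3.25 pos [ 0.4686 -0.3099  0.0101] jawyaw -64.1 tilt 0.15 deg open 0.0878 F [ 0.1  0.7 -0.8]
 world d [-0.0018  0.0013 -0.0021]  tool units [ 0.03  0.05 -0.05]
 turn units [-0.03  0.   -0.01] dyaw 0.0  shift units if after turn [ 0.03  0.05 -0.05]
```

```bash
python3 -m inch '0 0.05 0 0 0 0 1; 0 0 0 0 0 0 1;0 0 0 0 0 0 1;0 0 0 0 0 0 1;0 0 0 0 0 0 1;0 0 0 0 0 0 1' 15; python3 - <<'E'
from h import *
plan(.6216,-.1733,.10)
E
```

```text
clock: 3.85
position: [0.4693, -0.3104, 0.0087]
tcp_rot: [-0.159, 0.158, -0.688, 0.69]
force: [0.6, -0.3, -0.7]
opening: 0.0646
clock 3.85 pos [ 0.4693 -0.3104  0.0087] jawyaw -64.1 tilt 0.18 deg open 0.0646 F [ 0.6 -0.3 -0.7]
 world d [0.1523 0.1371 0.0913]  tool units [-4.92 -2.28 -1.41]
 turn units [-0.04  0.   -0.01] dyaw 0.0  shift units if after turn [-4.92 -2.28 -1.42]
```

```bash
python3 -m inch '0 -0.5 0 0 0 0 1; 0 -0.8 0 0 0 0 1;0 -0.8 0 0 0 0 1;-0.8 -0.5 -0.35 0 0 0 1;-0.8 0 -0.35 0 0 0 1;-0.8 0 -0.35 0 0 0 1; 0 0 0 0 0 0 1;0 0 0 0 0 0 1' 15; python3 - <<'E'
from h import *
s=env.sense(); im=grab('wrist','w4'); top=grab('top','t4')
plan(.6216,-.1733,.10)
E
```

```text
clock: 4.65
position: [0.5391, -0.2284, 0.1174]
tcp_rot: [-0.159, 0.157, -0.688, 0.69]
force: [-0.4, -0.4, -1.1]
opening: 0.0642
clock 4.75 pos [ 0.5386 -0.229   0.1173] jawyaw -64.3 tilt 0.20 deg open 0.0646 F [-0.2  0.3 -1.5]
 world d [ 0.083   0.0557 -0.0173]  tool units [-2.47  0.44 -0.36]
 turn units [-0.03  0.   -0.03] dyaw 0.0  shift units if after turn [-2.47  0.43 -0.35]
```

View pics/w4.png

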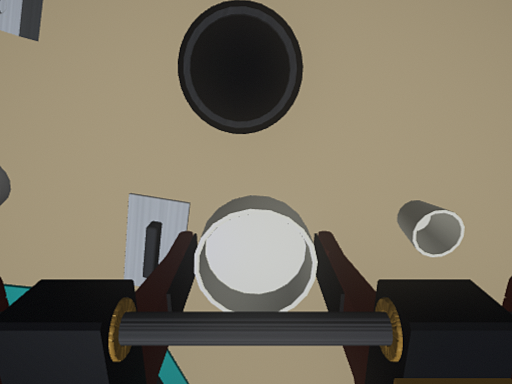

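```bash
cat >> h.py <<'E'
def dark_circle(cam,im,s,box,z,thr=75,name=None):
    x0,y0,x1,y1=box; c=im[y0:y1,x0:x1]
    m=(c.max(2)<thr).astype(np.uint8)
    n,l,st,ce=cv2.connectedComponentsWithStats(m)
    k=1+np.argmax(st[1:,4]); pts=cv2.findContours((l==k).astype(np.uint8),cv2.RETR_EXTERNAL,cv2.CHAIN_APPROX_NONE)[0]
    pts=cv2.convexHull(np.concatenate(pts))[:,0]+[x0,y0]
    W=p2w(cam,pts[:,0],pts[:,1],z,s)
    from scipy.optimize import least_squares
    f=least_squares(lambda p:np.hypot(W[:,0]-p[0],W[:,1]-p[1])-p[2],[*W.mean(0),.03])
    print(cam,name,'centre',np.round(f.x,4),'rms mm',round(np.sqrt(np.mean(f.fun**2))*1e3,2))
    return f.x
E
python3 - <<'E'
from h import *
im=cv2.imread('pics/w4.png')[:,:,::-1]; top=cv2.imread('pics/top0.png')[:,:,::-1]; s=env.sense()
h=dark_circle('wrist',im,s,(170,0,320,145),.006,name='rh')
dark_circle('top',top,s,(300,110,360,170),.006,name='rh')
# held dish
d=hull_circle('wrist',im[:,:,:].copy(),s,255,250,s['position'][2]+.015,win=62,name='held')
p=s['position'];print('held offset',d[:2]-p[:2])
plan(p[0]+h[0]-d[0],p[1]+h[1]-d[1],.10)
E
```

```text
wrist rh centre [ 0.6268 -0.1733  0.0496] rms mm 0.08
top rh centre [ 0.6228 -0.1735  0.0496] rms mm 0.31
wrist held centre [ 0.5373 -0.2293  0.0318] rms mm 0.37
held offset [-0.00132196 -0.0003057 ]
clock 4.75 pos [ 0.5386 -0.229   0.1173] jawyaw -64.3 tilt 0.20 deg open 0.0646 F [-0.2  0.3 -1.5]
 world d [ 0.0895  0.056  -0.0173]  tool units [-2.62  0.44 -0.29]
 turn units [-0.03  0.   -0.03] dyaw 0.0  shift units if after turn [-2.62  0.43 -0.29]
```

```bash
python3 -m inch '-0.87 0 -0.1 0 0 0 1; -0.87 0 -0.1 0 0 0 1;-0.8 0 -0.09 0 0 0 1;0 0.4 0 0 0 0 1;0 0 0 0 0 0 1; 0 0 0 0 0 0 1' 15; python3 - <<'E'
from h import *
s=env.sense(); im=grab('wrist','w5')
plan(.628,-.173,.0157)
E
```

```text
clock: 5.35
position: [0.6229, -0.1792, 0.0993]
tcp_rot: [-0.153, 0.155, -0.69, 0.69]
force: [-0.8, -0.5, -0.3]
opening: 0.064
clock 5.40 pos [ 0.6222 -0.1791  0.099 ] jawyaw -64.8 tilt 0.18 deg open 0.0643 F [-0.3  0.1 -2.3]
 world d [ 0.0058  0.0061 -0.0833]  tool units [-0.2   2.08 -0.08]
 turn units [0.01 0.   0.04] dyaw 0.0  shift units if after turn [-0.2   2.08 -0.08]
```

View pics/w5.png

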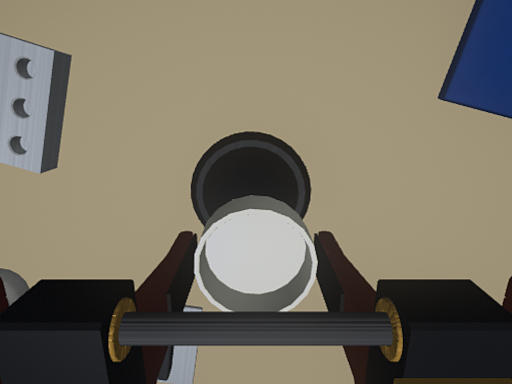

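```bash
python3 -m inch '-0.2 0 -0.08 0 0 0 1; 0 0.6 0 0 0 0 1;0 0.5 0 0 0 0 1;0 0 0 0 0 0 1; 0 0 0 0 0 0 1' 15; python3 - <<'E'
from h import *
s=env.sense(); im=grab('wrist','w6')
plan(.628,-.173,.0157)
E
```

```text
clock: 5.9
position: [0.6292, -0.1749, 0.0578]
tcp_rot: [-0.153, 0.152, -0.69, 0.691]
force: [-0.5, -0.4, -0.9]
opening: 0.0644
clock 5.95 pos [ 0.6291 -0.1749  0.0579] jawyaw -65.1 tilt 0.15 deg open 0.0645 F [-0.7  0.2 -1.8]
 world d [-0.0011  0.0019 -0.0422]  tool units [ 0.    1.05 -0.06]
 turn units [-0.03  0.   -0.  ] dyaw 0.0  shift units if after turn [ 0.    1.05 -0.05]
```

View pics/w6.png

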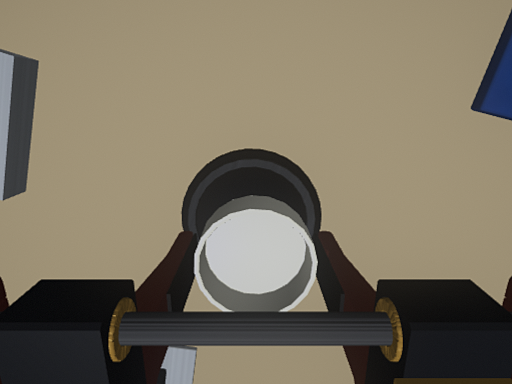

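```bash
python3 - <<'E'
from h import *
s=env.sense(); im=cv2.imread('pics/w6.png')[:,:,::-1]
for z in(.006,):
  m=im[130:240,170:330]
  # fit only upper arc
  g=(m.max(2)<75).astype(np.uint8)
  pts=[(170+x,130+np.argmax(g[:,x])) for x in range(15,150) if g[:,x].any()]
  pts=np.array([p for p in pts if p[1]<205],float)
  W=p2w('wrist',pts[:,0],pts[:,1],z,s)
  from scipy.optimize import least_squares
  f=least_squares(lambda p:np.hypot(W[:,0]-p[0],W[:,1]-p[1])-.05,W.mean(0),loss='soft_l1',f_scale=.001); print(f.x, np.abs(f.fun).mean())
d=hull_circle('wrist',im.copy(),s,255,250,s['position'][2]+.015,win=62,name='held')
E
```

```text
[ 0.62708619 -0.17261878] 0.00026862052212323024
wrist held centre [ 0.6277 -0.1752  0.0318] rms mm 0.23
```

```bash
python3 -m inch '0 0.3 -0.06 0 0 0 1; 0 0.35 0 0 0 0 1;0 0.2 0 0 0 0 1;0 0.1 0 0 0 0 1; 0 0 0 0 0 0 1; 0 0 0 0 0 0 1' 15; python3 - <<'E'
from h import *
plan(.627,-.173,.0147)
E
```

```text
clock: 6.55
position: [0.6293, -0.1731, 0.0188]
tcp_rot: [-0.154, 0.151, -0.689, 0.692]
force: [0.3, -1.4, -0.5]
opening: 0.0642
clock 6.55 pos [ 0.6293 -0.1731  0.0188] jawyaw -65.1 tilt 0.30 deg open 0.0642 F [ 0.3 -1.4 -0.5]
 world d [-0.0023  0.0001 -0.0041]  tool units [ 0.05  0.1  -0.03]
 turn units [-0.06  0.   -0.03] dyaw 0.0  shift units if after turn [ 0.05  0.1  -0.03]
```

```bash
python3 -m inch '0 0.06 0 0 0 0 1; 0 0.04 0 0 0 0 1;0 0.03 0 0 0 0 1; 0 0 0 0 0 0 1' 15; python3 - <<'E'
from h import *
plan(.627,-.173,.0147)
E
```

```text
clock: 6.95
position: [0.6302, -0.1734, 0.0146]
tcp_rot: [-0.154, 0.151, -0.689, 0.692]
force: [-0.2, -0.4, -0.7]
opening: 0.0641
clock 6.95 pos [ 0.6302 -0.1734  0.0146] jawyaw -65.1 tilt 0.40 deg open 0.0641 F [-0.2 -0.4 -0.7]
 world d [-0.0032  0.0004  0.0001]  tool units [ 0.07 -0.   -0.04]
 turn units [-0.08  0.   -0.05] dyaw 0.0  shift units if after turn [ 0.07 -0.   -0.04]
```

```bash
python3 -m inch '0.06 0.02 -0.03 0 0 0 1; 0 0.02 0 0 0 0 1;0 0.0 0 0 0 0 1; 0 0 0 0 0 0 1' 15; python3 - <<'E'
from h import *
plan(.627,-.173,.0147)
E
```

```text
clock: 7.35
position: [0.6287, -0.1737, 0.0146]
tcp_rot: [-0.155, 0.15, -0.688, 0.693]
force: [-0.4, 0.0, 0.2]
opening: 0.0643
clock 7.35 pos [ 0.6287 -0.1737  0.0146] jawyaw -65.1 tilt 0.59 deg open 0.0643 F [-0.4  0.   0.2]
 world d [-0.0017  0.0007  0.0001]  tool units [ 0.03 -0.   -0.03]
 turn units [-0.1   0.   -0.08] dyaw 0.0  shift units if after turn [ 0.03 -0.   -0.03]
```

```bash
python3 -m inch '0 0.03 0 0 0 0 1; 0 0 0 0 0 0 0.4; 0 0 0 0 0 0 0; 0 0 0 0 0 0 -1;0 0 0 0 0 0 -1;0 0 0 0 0 0 -1' 15; python3 - <<'E'
from h import *
plan(.627,-.173,.0147)
E
```

```text
clock: 7.95
position: [0.6284, -0.1737, 0.0137]
tcp_rot: [-0.155, 0.15, -0.688, 0.693]
force: [-0.7, 0.1, -0.7]
opening: 0.0848
clock 7.95 pos [ 0.6284 -0.1737  0.0137] jawyaw -65.1 tilt 0.57 deg open 0.0848 F [-0.7  0.1 -0.7]
 world d [-0.0014  0.0007  0.001 ]  tool units [ 0.02 -0.02 -0.03]
 turn units [-0.1   0.   -0.07] dyaw 0.0  shift units if after turn [ 0.03 -0.02 -0.03]
```

Lift, and view.

```bash
python3 -m inch '0 -0.3 0 -0.1 0 -0.08 -1; 0 -0.8 0 0 0 0 -1; 0 -0.8 0 0 0 0 -1; 0 -0.8 0 0 0 0 -1;0 0 0 0 0 0 -1;0 0 0 0 0 0 -1' ; python3 - <<'E'
from h import *
s=env.sense(); im=grab('wrist','w7')
uv=w2p('wrist',[[.627,-.173,.03]],s)[0];print(uv)
d=hull_circle('wrist',im,s,*uv,.030,win=50,name='dish')
dark_circle('wrist',im,s,(180,140,330,270),.006,name='rh')
env.grab_frame('top')
plan(.583,-.371,.12)
E
```

```text
clock: 8.55
position: [0.6266, -0.1732, 0.1228]
tcp_rot: [0.15, -0.154, 0.692, -0.689]
force: [0.5, 0.3, -0.4]
opening: 0.0881
[255.76310248 199.73791832]
wrist dish centre [ 0.6276 -0.1741  0.0316] rms mm 0.09
wrist rh centre [ 0.6273 -0.1726  0.0497] rms mm 0.15
clock 8.65 pos [ 0.6266 -0.1732  0.1221] jawyaw -65.1 tilt 0.39 deg open 0.0878 F [0.2 0.6 0. ]
 world d [-0.0436 -0.1978 -0.0021]  tool units [3.07 0.05 4.03]
 turn units [0.06 0.   0.07] dyaw 0.0  shift units if after turn [3.07 0.05 4.03]
```

View pics/w7.png

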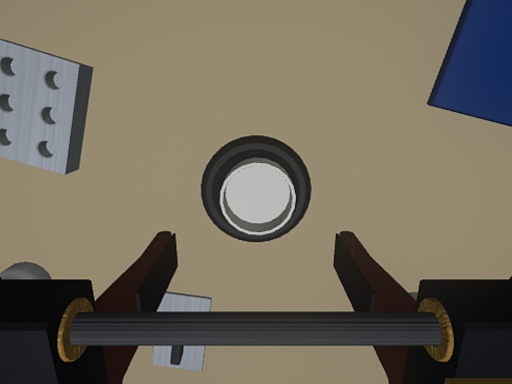

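The dish sits in the round holder within 2 mm, with its rim at (257,199). The crucible is next.

```bash
python3 -m inch '0.6 0 0.8 0.06 0 0.07 -1; 0.6 0 0.8 0 0 0 -1; 0.6 0 0.8 0 0 0 -1; 0.6 0 0.8 0 0 0 -1;0.6 0 0.8 0 0 0 -1;0 0 0 0 0 0 -1;0 0 0 0 0 0 -1' ; python3 - <<'E'
from h import *
s=env.sense(); im=grab('wrist','w8')
uv=w2p('wrist',[[.583,-.371,.042]],s)[0];print(uv)
d=hull_circle('wrist',im,s,*uv,.042,win=42,name='cruc')
plan(d[0],d[1],.023)
E
```

```text
clock: 9.35
position: [0.5784, -0.371, 0.1091]
tcp_rot: [0.149, -0.157, 0.695, -0.686]
force: [1.0, 0.5, 1.0]
opening: 0.0882
[259.30660995 205.12652958]
wrist cruc centre [ 0.5831 -0.3708  0.0206] rms mm 0.13
clock 9.40 pos [ 0.5784 -0.3709  0.1091] jawyaw -64.9 tilt 0.99 deg open 0.0880 F [-0.7 -0.5 -0. ]
 world d [ 0.0047  0.0001 -0.0861]  tool units [-0.13  2.15  0.08]
 turn units [0.18 0.   0.11] dyaw 0.0  shift units if after turn [-0.11  2.15  0.05]
```

View pics/w8.png

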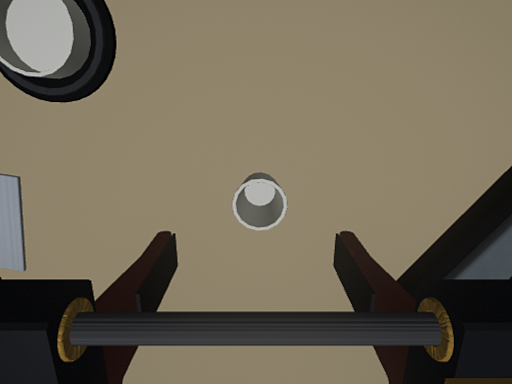

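```bash
python3 -m inch '-0.11 0 0.05 0.2 0 0.12 -1; 0 0.8 0 0 0 0 -1; 0 0.8 0 0 0 0 -1;0 0.1 0 0 0 0 -1;0 0 0 0 0 0 -1' ; python3 - <<'E'
from h import *
plan(.583,-.371,.023)
E
```

```text
clock: 9.9
position: [0.5866, -0.3645, 0.0396]
tcp_rot: [-0.157, 0.154, -0.689, 0.691]
force: [0.2, -0.5, 0.6]
opening: 0.0879
clock 9.90 pos [ 0.5866 -0.3645  0.0396] jawyaw -64.5 tilt 0.29 deg open 0.0879 F [ 0.2 -0.5  0.6]
 world d [-0.0036 -0.0065 -0.0166]  tool units [0.15 0.42 0.11]
 turn units [-0.04  0.   -0.05] dyaw 0.0  shift units if after turn [0.15 0.42 0.11]
```

```bash
python3 -m inch '0.15 0 0.11 0 0 0 -1; 0 0.25 0 0 0 0 -1; 0 0.1 0 0 0 0 -1;0 0 0 0 0 0 -1' ; python3 - <<'E'
from h import *
plan(.583,-.371,.023)
E
```

```text
clock: 10.3
position: [0.5856, -0.3719, 0.0288]
tcp_rot: [-0.159, 0.153, -0.687, 0.692]
force: [-0.3, -0.3, 0.1]
opening: 0.088
clock 10.30 pos [ 0.5856 -0.3719  0.0288] jawyaw -64.5 tilt 0.63 deg open 0.0880 F [-0.3 -0.3  0.1]
 world d [-0.0026  0.0009 -0.0058]  tool units [ 0.05  0.14 -0.05]
 turn units [-0.11  0.   -0.08] dyaw 0.0  shift units if after turn [ 0.05  0.15 -0.05]
```

```bash
python3 -m inch '0.05 0.08 -0.05 -0.08 0 -0.05 -1; 0 0.06 0 0 0 0 -1; 0 0 0 0 0 0 -1;0 0 0 0 0 0 -1' ; python3 - <<'E'
from h import *
plan(.583,-.371,.023)
E
```

```text
clock: 10.7
position: [0.5831, -0.3716, 0.0236]
tcp_rot: [-0.157, 0.155, -0.689, 0.69]
force: [0.1, -0.4, 0.4]
opening: 0.0878
clock 10.70 pos [ 0.5831 -0.3716  0.0236] jawyaw -64.5 tilt 0.24 deg open 0.0878 F [ 0.1 -0.4  0.4]
 world d [-0.0001  0.0006 -0.0006]  tool units [-0.    0.02 -0.02]
 turn units [-0.04  0.   -0.04] dyaw 0.0  shift units if after turn [-0.    0.02 -0.02]
```

```bash
python3 -m inch '0 0 0 0 0 0 1; 0 0 0 0 0 0 1;0 0 0 0 0 0 1;0 0 0 0 0 0 1;0 0 0 0 0 0 1;0 0 0 0 0 0 1;0 0 0 0 0 0 1' 12; python3 - <<'E'
from h import *
plan(.583,-.371,.023)
E
python3 -m inch '0 -0.2 0 0 0 0 1; 0 -0.5 0 0 0 0 1;0 -0.8 0 0 0 0 1;0 -0.7 0 0 0 0 1;0 0 0 0 0 0 1;0 0 0 0 0 0 1'; python3 - <<'E'
from h import *
s=env.sense(); im=grab('wrist','w9')
uv=w2p('wrist',[[*s['position'][:2],s['position'][2]+.019]],s)[0];print(uv)
d=hull_circle('wrist',im,s,*uv,s['position'][2]+.0185,win=45,name='cruc')
print(d[:2]-s['position'][:2])
p=.6276-(d[0]-s['position'][0]),-.1741-(d[1]-s['position'][1])
plan(*p,.12)
E
```

```text
clock: 11.4
position: [0.5833, -0.3716, 0.0239]
tcp_rot: [-0.158, 0.155, -0.689, 0.691]
force: [-0.6, 0.0, 0.7]
opening: 0.0407
clock 11.40 pos [ 0.5833 -0.3716  0.0239] jawyaw -64.5 tilt 0.26 deg open 0.0407 F [-0.6  0.   0.7]
 world d [-0.0003  0.0006 -0.0009]  tool units [-0.    0.02 -0.02]
 turn units [-0.04  0.   -0.04] dyaw 0.0  shift units if after turn [-0.    0.02 -0.02]
clock: 12.0
position: [0.5819, -0.3708, 0.1151]
tcp_rot: [-0.157, 0.155, -0.689, 0.69]
force: [-0.1, 0.6, -2.0]
opening: 0.0407
[255.51180717 268.0738845 ]
wrist cruc centre [ 0.5822 -0.3704  0.0206] rms mm 0.15
[0.00030015 0.00041493]
clock 12.05 pos [ 0.5822 -0.371   0.1152] jawyaw -64.5 tilt 0.15 deg open 0.0407 F [ 1.  -0.7 -0.2]
 world d [0.0451 0.1965 0.0048]  tool units [-3.13 -0.12 -3.95]
 turn units [-0.02  0.   -0.03] dyaw 0.0  shift units if after turn [-3.13 -0.12 -3.95]
```

View pics/w9.png

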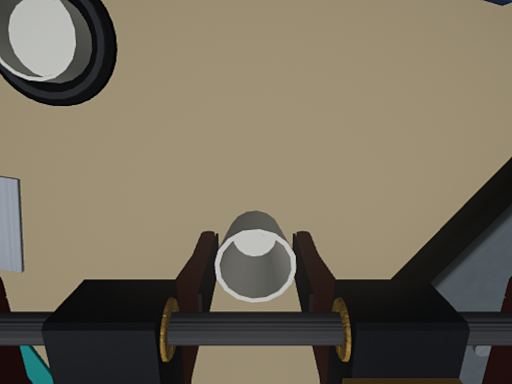

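```bash
python3 -m inch '-0.62 0 -0.79 0 0 0 1;-0.62 0 -0.79 0 0 0 1;-0.62 0 -0.79 0 0 0 1;-0.62 0 -0.79 0 0 0 1;-0.62 0 -0.79 0 0 0 1;0 0 0 0 0 0 1;0 0 0 0 0 0 1'; python3 - <<'E'
from h import *
s=env.sense(); im=grab('wrist','w10')
plan(.6273,-.1745,.0335)
E
```

```text
clock: 12.75
position: [0.6221, -0.1677, 0.1045]
tcp_rot: [0.152, -0.158, 0.692, -0.688]
force: [0.4, -0.9, -0.9]
opening: 0.0404
clock 12.80 pos [ 0.6218 -0.1677  0.1044] jawyaw -64.7 tilt 0.67 deg open 0.0408 F [-0.5 -0.2 -0.1]
 world d [ 0.0055 -0.0068 -0.0709]  tool units [-0.06  1.77  0.23]
 turn units [0.12 0.   0.09] dyaw 0.0  shift units if after turn [-0.05  1.77  0.21]
```

View pics/w10.png

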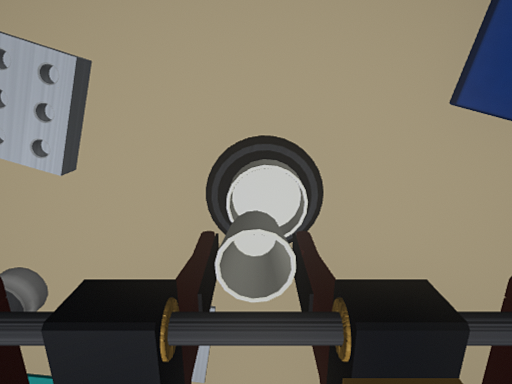

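```bash
python3 -m inch '-0.05 0 0.21 0.12 0 0.09 1;0 0.5 0 0 0 0 1;0 0.4 0 0 0 0 1;0 0 0 0 0 0 1;0 0 0 0 0 0 1'; python3 - <<'E'
from h import *
plan(.6273,-.1745,.0335)
E
```

```text
clock: 13.3
position: [0.6281, -0.1828, 0.0666]
tcp_rot: [-0.153, 0.152, -0.689, 0.692]
force: [0.3, -1.1, -1.2]
opening: 0.0408
clock 13.30 pos [ 0.6281 -0.1828  0.0666] jawyaw -65.1 tilt 0.28 deg open 0.0408 F [ 0.3 -1.1 -1.2]
 world d [-0.0008  0.0083 -0.0331]  tool units [-0.07  0.83 -0.2 ]
 turn units [-0.06  0.   -0.02] dyaw 0.0  shift units if after turn [-0.07  0.83 -0.2 ]
```

```bash
python3 -m inch '-0.07 0 -0.2 0 0 0 1;0 0 0 0 0 0 1;0 0 0 0 0 0 1'; python3 - <<'E'
from h import *
plan(.6273,-.1745,.0335)
s=env.sense(); im=grab('wrist','w11')
c=hull_circle('wrist',im,s,255,268,s['position'][2]+.0185,win=45,name='cruc')
E
```

```text
clock: 13.6
position: [0.6281, -0.1757, 0.0683]
tcp_rot: [-0.154, 0.15, -0.689, 0.693]
force: [-0.2, -0.8, -0.0]
opening: 0.0409
clock 13.60 pos [ 0.6281 -0.1757  0.0683] jawyaw -65.2 tilt 0.43 deg open 0.0409 F [-0.2 -0.8 -0. ]
 world d [-0.0008  0.0012 -0.0348]  tool units [ 0.01  0.87 -0.04]
 turn units [-0.08  0.   -0.04] dyaw 0.0  shift units if after turn [ 0.    0.87 -0.03]
wrist cruc centre [ 0.6286 -0.1754  0.0207] rms mm 0.53
```

View pics/w11.png

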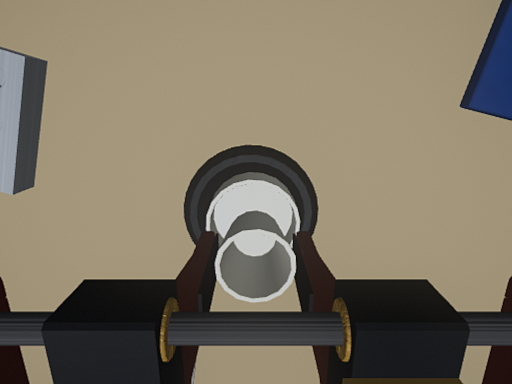

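```bash
python3 -m inch '0 0.25 -0.03 0 0 0 1;0 0.25 0 0 0 0 1;0 0.2 0 0 0 0 1;0 0.1 0 0 0 0 1;0 0 0 0 0 0 1;0 0 0 0 0 0 1'; python3 - <<'E'
from h import *
plan(.6273,-.1745,.0335)
E
```

```text
clock: 14.25
position: [0.6281, -0.1742, 0.0337]
tcp_rot: [-0.154, 0.15, -0.688, 0.693]
force: [0.1, -0.0, 5.3]
opening: 0.0406
clock 14.25 pos [ 0.6281 -0.1742  0.0337] jawyaw -65.1 tilt 0.45 deg open 0.0406 F [ 0.1 -0.   5.3]
 world d [-0.0008 -0.0003 -0.0002]  tool units [ 0.02  0.01 -0.  ]
 turn units [-0.09  0.   -0.05] dyaw 0.0  shift units if after turn [ 0.02  0.01 -0.  ]
```

```bash
python3 -m inch '0 0 0 0 0 0 0.2;0 0 0 0 0 0 -0.2;0 0 0 0 0 0 -1;0 0 0 0 0 0 -1;0 0 0 0 0 0 -1;0 -0.3 0 0 0 0 -1;0 -0.8 0 0 0 0 -1;0 -0.8 0 0 0 0 -1'; python3 -m inch '0 -0.6 0 0 0 0 -1;0 0 0 0 0 0 -1'; python3 - <<'E'
from h import *
s=env.sense(); im=grab('wrist','w12')
uv=w2p('wrist',[[.6273,-.1745,.052]],s)[0];print(uv)
d=hull_circle('wrist',im,s,*uv,.052,win=60,name='cruc')
plan(.572,.3885,.15,-64.9)
E
```

```text
clock: 15.05
position: [0.6246, -0.1729, 0.1091]
tcp_rot: [-0.152, 0.153, -0.69, 0.691]
force: [0.1, -0.5, -0.4]
opening: 0.0872
clock: 15.25
position: [0.6276, -0.174, 0.1404]
tcp_rot: [-0.154, 0.15, -0.688, 0.693]
force: [0.6, -0.3, 0.8]
opening: 0.0876
[254.91481334 203.39294219]
wrist cruc centre [ 0.6334 -0.1713  0.0291] rms mm 0.09
clock 15.30 pos [ 0.6268 -0.1736  0.1388] jawyaw -65.2 tilt 0.39 deg open 0.0880 F [0.3 0.7 0.4]
 world d [-0.0548  0.5621  0.0112]  tool units [ -4.66  -0.35 -13.33]
 turn units [-0.08 -0.05 -0.03] dyaw 0.3  shift units if after turn [ -4.72  -0.28 -13.31]
```

View pics/w12.png

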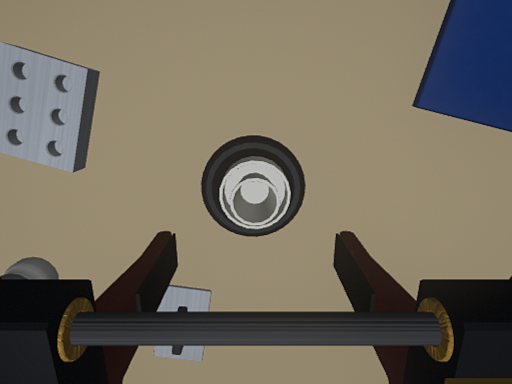

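The crucible stands in the dish, with its rim near (254,202) inside the dish rim. The round lid is next.

```bash
python3 -m inch '-0.35 0 -1 -0.08 0 -0.03 -1;-0.35 0 -1 0 0 0 -1;-0.35 0 -1 0 0 0 -1;-0.35 0 -1 0 0 0 -1;-0.35 0 -1 0 0 0 -1;-0.35 0 -1 0 0 0 -1;-0.35 0 -1 0 0 0 -1;-0.35 0 -1 0 0 0 -1';  python3 - <<'E'
from h import *
plan(.575,.388,.15,-64.9)
print(env.sense()['qpos'])
E
```

```text
clock: 16.1
position: [0.5893, 0.1688, 0.1302]
tcp_rot: [0.145, -0.152, 0.691, -0.691]
force: [0.2, 0.7, 0.2]
opening: 0.088
clock 16.10 pos [0.5893 0.1688 0.1302] jawyaw -65.7 tilt 0.57 deg open 0.0880 F [0.2 0.7 0.2]
 world d [-0.0143  0.2192  0.0198]  tool units [-1.92 -0.5  -5.14]
 turn units [ 0.03 -0.18  0.12] dyaw 0.8  shift units if after turn [-2.   -0.49 -5.11]
[ 1.66455772e-01  4.74299507e-01  1.57305678e+00 -7.23767289e-05
  1.10416012e+00  1.31382719e+00]
```

```bash
python3 -m inch '-0.33 -0.1 -0.85 0.03 0 0.12 -1;-0.33 -0.1 -0.85 0 0 0 -1;-0.33 -0.1 -0.85 0 0 0 -1;-0.33 -0.1 -0.85 0 0 0 -1;-0.33 0 -0.85 0 0 0 -1;-0.33 0 -0.85 0 0 0 -1;0 0 0 0 0 0 -1;0 0 0 0 0 0 -1';  python3 - <<'E'
from h import *
s=env.sense(); im=grab('wrist','w13')
uv=w2p('wrist',[[.575,.388,.009]],s)[0];print(uv)
d=hull_circle('wrist',im,s,*uv,.009,win=40,name='clid')
plan(d[0],d[1],.011,-64.9)
E
```

```text
clock: 16.9
position: [0.5669, 0.3999, 0.1346]
tcp_rot: [-0.145, 0.157, -0.69, 0.691]
force: [0.4, -1.1, 0.3]
opening: 0.0878
[270.76580326 185.41399109]
wrist clid centre [0.5747 0.3896 0.0234] rms mm 0.13
clock 16.95 pos [0.5668 0.3998 0.1345] jawyaw -65.4 tilt 0.98 deg open 0.0880 F [-0.3  0.4 -0.3]
 world d [ 0.0079 -0.0101 -0.1235]  tool units [-0.13  3.09  0.32]
 turn units [ 0.03 -0.1   0.21] dyaw 0.5  shift units if after turn [-0.07  3.09  0.31]
```

View pics/w13.png

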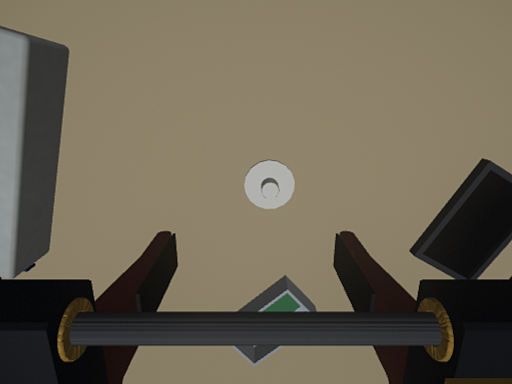

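```bash
python3 -m inch '-0.07 0.6 0.3 0.03 0 0.2 -1;0 0.8 0 0 0 0 -1;0 0.6 0 0 0 0 -1;0 0 0 0 0 0 -1;0 0 0 0 0 0 -1';  python3 - <<'E'
from h import *
s=env.sense(); im=grab('wrist','w14')
uv=w2p('wrist',[[.575,.388,.009]],s)[0];print(uv)
d=hull_circle('wrist',im,s,*uv,.009,win=50,name='clid')
plan(d[0],d[1],.011,-64.9)
E
```

```text
clock: 17.45
position: [0.575, 0.3826, 0.052]
tcp_rot: [-0.148, 0.15, -0.691, 0.692]
force: [1.0, 0.4, 1.0]
opening: 0.0879
[248.16664028 219.45765536]
wrist clid centre [0.5747 0.3898 0.0234] rms mm 0.14
clock 17.50 pos [0.5748 0.3825 0.052 ] jawyaw -65.7 tilt 0.19 deg open 0.0878 F [-0.5 -0.4  0.6]
 world d [-0.0001  0.0073 -0.041 ]  tool units [-0.08  1.03 -0.17]
 turn units [-0.02 -0.17  0.04] dyaw 0.8  shift units if after turn [-0.07  1.03 -0.17]
```

```bash
python3 -m inch '-0.08 0.3 -0.17 0 0 0 -1;0 0.35 0 0 0 0 -1;0 0.2 0 0 0 0 -1;0 0 0 0 0 0 -1;0 0 0 0 0 0 -1';  python3 - <<'E'
from h import *
plan(.5747,.3897,.011,-64.9)
E
```

```text
clock: 18.0
position: [0.5772, 0.3915, 0.0186]
tcp_rot: [-0.15, 0.148, -0.691, 0.692]
force: [-0.0, 0.6, 0.0]
opening: 0.088
clock 18.00 pos [0.5772 0.3915 0.0186] jawyaw -65.7 tilt 0.17 deg open 0.0880 F [-0.   0.6  0. ]
 world d [-0.0025 -0.0018 -0.0076]  tool units [0.08 0.19 0.02]
 turn units [-0.02 -0.18 -0.03] dyaw 0.8  shift units if after turn [0.08 0.19 0.01]
```

```bash
python3 -m inch '0.08 0.1 0.02 0 0 0 -1;0 0.1 0 0 0 0 -1;0 0 0 0 0 0 -1';  python3 - <<'E'
from h import *
plan(.5747,.3897,.011,-64.9)
E
python3 -m inch '0 0 0 0 0 0 0;0 0 0 0 0 0 1;0 0 0 0 0 0 1;0 0 0 0 0 0 1;0 0 0 0 0 0 1;0 0 0 0 0 0 1;0 0 0 0 0 0 1;0 0 0 0 0 0 1' 12;  python3 - <<'E'
from h import *
plan(.5747,.3897,.011,-64.9)
E
```

```text
clock: 18.3
position: [0.5746, 0.3896, 0.0106]
tcp_rot: [-0.15, 0.148, -0.691, 0.691]
force: [0.1, -0.0, 0.5]
opening: 0.0879
clock 18.30 pos [0.5746 0.3896 0.0106] jawyaw -65.7 tilt 0.22 deg open 0.0879 F [ 0.1 -0.   0.5]
 world d [0.0001 0.0001 0.0004]  tool units [-0.   -0.01 -0.  ]
 turn units [-0.02 -0.17 -0.04] dyaw 0.8  shift units if after turn [-0.   -0.01 -0.  ]
clock: 19.1
position: [0.5753, 0.3898, 0.0114]
tcp_rot: [-0.151, 0.147, -0.691, 0.691]
force: [-0.8, -0.3, 0.0]
opening: 0.0274
clock 19.10 pos [0.5753 0.3898 0.0114] jawyaw -65.7 tilt 0.30 deg open 0.0274 F [-0.8 -0.3  0. ]
 world d [-0.0006 -0.0001 -0.0004]  tool units [ 0.01  0.01 -0.  ]
 turn units [-0.02 -0.17 -0.06] dyaw 0.8  shift units if after turn [ 0.01  0.01 -0.  ]
```

```bash

python3 -m inch '0 0 0 0 0 0 1;0 0 0 0 0 0 1;0 0 0 0 0 0 1;0 0 0 0 0 0 1' 15;  python3 - <<'E'
from h import *
plan(.5747,.3897,.011,-64.9)
E
```

```text
clock: 19.5
position: [0.5753, 0.3898, 0.0115]
tcp_rot: [-0.151, 0.147, -0.691, 0.691]
force: [0.8, -0.9, -0.2]
opening: 0.0155
clock 19.50 pos [0.5753 0.3898 0.0115] jawyaw -65.7 tilt 0.30 deg open 0.0155 F [ 0.8 -0.9 -0.2]
 world d [-0.0006 -0.0001 -0.0005]  tool units [ 0.01  0.01 -0.  ]
 turn units [-0.02 -0.17 -0.06] dyaw 0.8  shift units if after turn [ 0.01  0.01 -0.  ]
```

```bash

python3 -m inch '0 -0.3 0 0 0 0 1;0 -0.8 0 0 0 0 1;0 -0.9 0 0 0 0 1;0 -0.9 0 0 0 0 1;0 -0.6 0 0 0 0 1;0 0 0 0 0 0 1';  python3 - <<'E'
from h import *
s=env.sense(); im=grab('wrist','w15')
plan(.628,-.174,.14,-65)
E
```

```text
clock: 20.1
position: [0.5738, 0.3894, 0.1589]
tcp_rot: [-0.15, 0.148, -0.691, 0.691]
force: [0.4, -0.5, 0.6]
opening: 0.0155
clock 20.15 pos [0.5731 0.3889 0.1571] jawyaw -65.7 tilt 0.10 deg open 0.0158 F [ 0.4  1.1 -0.2]
 world d [ 0.0549 -0.5629 -0.0171]  tool units [ 4.54  0.44 13.39]
 turn units [-0.02 -0.15 -0.01] dyaw 0.7  shift units if after turn [ 4.7   0.43 13.33]
```

View pics/w15.png

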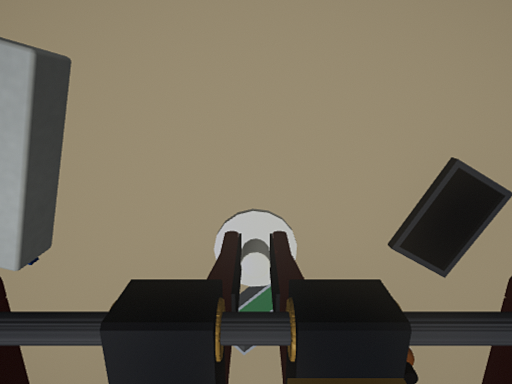

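Lid is held level, its disc at (256,245). I'll carry it to the crucible.

```bash

python3 -m inch '0.33 0 0.96 0 0 0 1;0.33 0 0.96 0 0 0 1;0.33 0 0.96 0 0 0 1;0.33 0 0.96 0 0 0 1;0.33 0 0.96 0 0 0 1;0.33 0 0.96 0 0 0 1;0.33 0 0.96 0 0 0 1;0.33 0 0.96 0 0 0 1';  python3 - <<'E'
from h import *
plan(.628,-.174,.14,-65)
E
```

```text
clock: 20.95
position: [0.596, 0.0591, 0.1453]
tcp_rot: [0.147, -0.157, 0.691, -0.69]
force: [-0.1, -0.6, -0.4]
opening: 0.0154
clock 20.95 pos [0.596  0.0591 0.1453] jawyaw -65.2 tilt 0.85 deg open 0.0154 F [-0.1 -0.6 -0.4]
 world d [ 0.032  -0.2331 -0.0053]  tool units [1.72 0.13 5.63]
 turn units [ 0.06 -0.04  0.18] dyaw 0.2  shift units if after turn [1.74 0.13 5.62]
```

```bash

python3 -m inch '0.29 0 0.9 0 0 0 1;0.29 0 0.9 0 0 0 1;0.29 0 0.9 0 0 0 1;0.29 0 0.9 0 0 0 1;0.29 0 0.9 0 0 0 1;0.29 0 0.9 0 0 0 1;0 0 0 0.06 0 0.18 1; 0 0 0 0 0 0 1';  python3 - <<'E'
from h import *
plan(.628,-.174,.0585,-65)
s=env.sense(); im=grab('wrist','w16')
E
```

```text
clock: 21.75
position: [0.6138, -0.1793, 0.1305]
tcp_rot: [0.143, -0.156, 0.694, -0.688]
force: [-0.3, 0.1, -0.8]
opening: 0.0157
clock 21.75 pos [ 0.6138 -0.1793  0.1305] jawyaw -65.6 tilt 1.19 deg open 0.0157 F [-0.3  0.1 -0.8]
 world d [ 0.0142  0.0053 -0.072 ]  tool units [-0.41  1.79  0.05]
 turn units [ 0.16 -0.12  0.2 ] dyaw 0.6  shift units if after turn [-0.38  1.8   0.03]
```

View pics/w16.png

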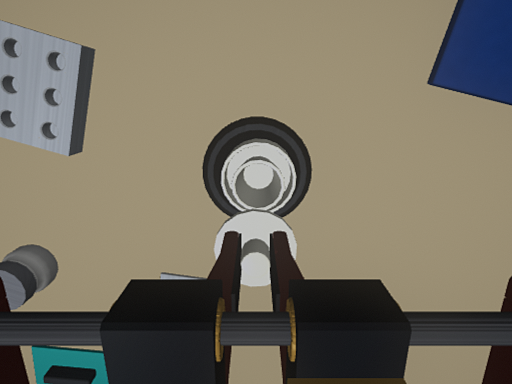

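```bash

python3 -m inch '0 0 0 0.16 0 0.2 1; 0 0 0 0 0 0 1; 0 0 0 0 0 0 1';  python3 - <<'E'
from h import *
plan(.628,-.174,.0585,-65)
s=env.sense(); im=grab('wrist','w17')
k=5; u0,v0=205,110
c=cv2.resize(im[v0:v0+110,u0:u0+110,::-1],None,fx=k,fy=k,interpolation=cv2.INTER_CUBIC)
a=np.linspace(0,2*np.pi,100)
for (x,y,z,r,col) in [(.628,-.174,.052,.021,(0,0,255)),(.6276,-.1741,.030,.032,(0,200,0))]:
    uv=w2p('wrist',np.stack([x+r*np.cos(a),y+r*np.sin(a),0*a+z],1),s)
    cv2.polylines(c,[np.round((uv-[u0,v0]+.5)*k).astype(np.int32)],True,col,1)
cv2.imwrite('pics/w17c.png',c)
p=s['position']
# disc held: z top = tcp -.0115+.009
d=hull_circle('wrist',im,s,255,255,p[2]-.0025,win=42,name='heldlid')
print(p)
E
```

```text
clock: 22.1
position: [0.6126, -0.1754, 0.1293]
tcp_rot: [0.15, -0.152, 0.691, -0.69]
force: [0.4, -0.1, -0.3]
opening: 0.0154
clock 22.10 pos [ 0.6126 -0.1754  0.1293] jawyaw -65.3 tilt 0.11 deg open 0.0154 F [ 0.4 -0.1 -0.3]
 world d [ 0.0154  0.0014 -0.0708]  tool units [-0.37  1.77  0.13]
 turn units [ 0.02 -0.07  0.02] dyaw 0.3  shift units if after turn [-0.36  1.77  0.13]
wrist heldlid centre [ 0.6121 -0.1754  0.0235] rms mm 0.12
[ 0.61262438 -0.17537803  0.12926333]
```

View pics/w17c.png

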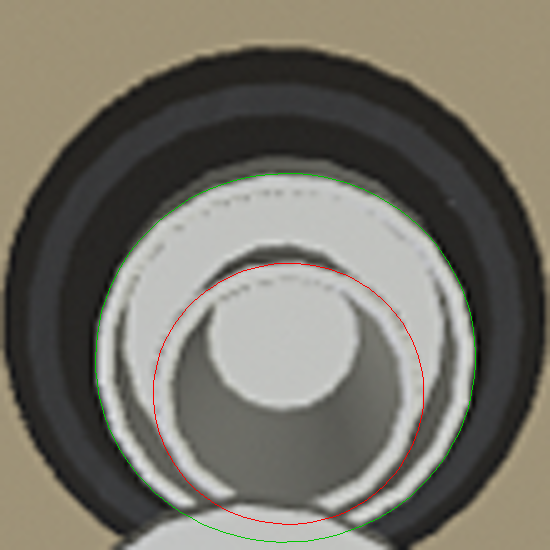

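```bash

python3 -m inch '-0.37 0 0.12 0 0 0 1; 0 0.6 0 0 0 0 1; 0 0.5 0 0 0 0 1; 0 0 0 0 0 0 1; 0 0 0 0 0 0 1';  python3 - <<'E'
from h import *
plan(.628,-.174,.0585,-65)
s=env.sense(); im=grab('wrist','w18')
E
```

```text
clock: 22.65
position: [0.6304, -0.1705, 0.0867]
tcp_rot: [-0.153, 0.152, -0.69, 0.691]
force: [-0.1, -0.0, 0.3]
opening: 0.0149
clock 22.65 pos [ 0.6304 -0.1705  0.0867] jawyaw -65.1 tilt 0.10 deg open 0.0149 F [-0.1 -0.   0.3]
 world d [-0.0024 -0.0035 -0.0282]  tool units [0.09 0.7  0.05]
 turn units [-0.01 -0.02 -0.02] dyaw 0.1  shift units if after turn [0.09 0.7  0.05]
```

```bash

python3 -m inch '0.09 0 0.05 0 0 0 1; 0 0.2 0 0 0 0 1; 0 0 0 0 0 0 1';  python3 - <<'E'
from h import *
plan(.628,-.174,.0585,-65)
s=env.sense(); im=grab('wrist','w19')
E
```

```text
clock: 23.0
position: [0.6289, -0.1745, 0.0808]
tcp_rot: [-0.154, 0.151, -0.689, 0.691]
force: [-0.8, 0.4, 0.2]
opening: 0.0156
clock 23.00 pos [ 0.6289 -0.1745  0.0808] jawyaw -65.1 tilt 0.30 deg open 0.0156 F [-0.8  0.4  0.2]
 world d [-0.0009  0.0005 -0.0223]  tool units [ 0.02  0.56 -0.02]
 turn units [-0.04 -0.01 -0.05] dyaw 0.1  shift units if after turn [ 0.02  0.56 -0.02]
```

View pics/w19.png

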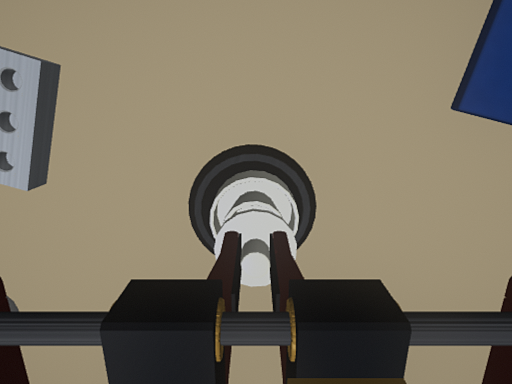

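Aligned; lower in gentle steps.

```bash

python3 -m inch '0.02 0.2 0 0 0 0 1; 0 0.2 0 0 0 0 1; 0 0.1 0 0 0 0 1; 0 0.05 0 0 0 0 1; 0 0 0 0 0 0 1';  python3 - <<'E'
from h import *
plan(.628,-.174,.0585,-65)
E
```

```text
clock: 23.55
position: [0.6294, -0.1755, 0.0586]
tcp_rot: [-0.155, 0.15, -0.689, 0.692]
force: [-2.2, 0.0, 7.0]
opening: 0.0152
clock 23.55 pos [ 0.6294 -0.1755  0.0586] jawyaw -65.1 tilt 0.44 deg open 0.0152 F [-2.2  0.   7. ]
 world d [-0.0014  0.0015 -0.0001]  tool units [ 0.01  0.   -0.05]
 turn units [-0.07 -0.02 -0.07] dyaw 0.1  shift units if after turn [ 0.01  0.   -0.05]
```

```bash

python3 -m inch '0 -0.02 0 0 0 0 1; 0 0 0 0 0 0 0.3;0 0 0 0 0 0 0;0 0 0 0 0 0 -0.3;0 0 0 0 0 0 -1;0 0 0 0 0 0 -1;0 -0.5 0 0 0 0 -1;0 -0.8 0 0 0 0 -1';python3 -m inch '0 -0.8 0 -0.07 0 -0.07 -1; 0 -0.3 0 0 0 0 -1;0 0 0 0 0 0 -1';  python3 - <<'E'
from h import *
s=env.sense(); im=grab('wrist','w20')
plan(.441,.319,.15,-65)
k=5; u0,v0=205,130
c=cv2.resize(im[v0:v0+110,u0:u0+110,::-1],None,fx=k,fy=k,interpolation=cv2.INTER_CUBIC)
cv2.imwrite('pics/w20c.png',c)
a=np.linspace(0,2*np.pi,100)
hull_circle('wrist',im,s,*w2p('wrist',[[.628,-.174,.056]],s)[0],.056,win=23,name='lid')
E
```

```text
clock: 24.35
position: [0.6254, -0.174, 0.1071]
tcp_rot: [0.152, -0.153, 0.691, -0.69]
force: [-0.3, 0.2, -0.2]
opening: 0.0683
clock: 24.65
position: [0.6275, -0.1747, 0.1559]
tcp_rot: [0.151, -0.154, 0.691, -0.689]
force: [-0.6, -0.3, -0.7]
opening: 0.0876
clock 24.70 pos [ 0.6271 -0.1746  0.155 ] jawyaw -65.1 tilt 0.33 deg open 0.0877 F [-0.5 -0.4 -0.7]
 world d [-0.1861  0.4936 -0.005 ]  tool units [ -0.98   0.18 -13.15]
 turn units [ 0.05 -0.02  0.05] dyaw 0.1  shift units if after turn [ -1.     0.13 -13.15]
wrist lid centre [ 0.6312 -0.173   0.0263] rms mm 0.46
```

View pics/w20c.png

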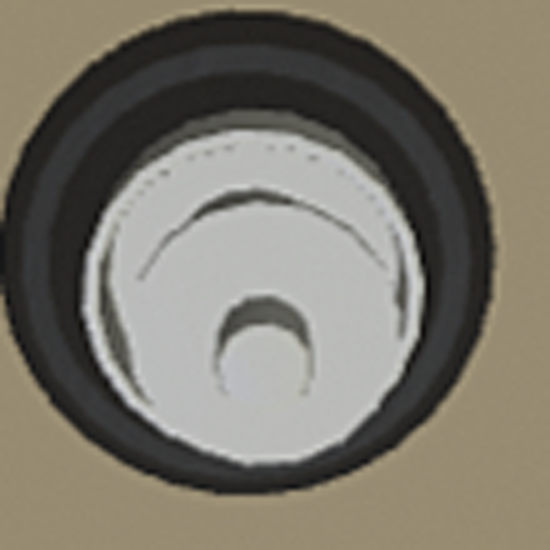

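```bash

python3 -m inch '-0.08 0 -0.95 0 0 0 -1;-0.08 0 -0.95 0 0 0 -1;-0.08 0 -0.95 0 0 0 -1;-0.08 0 -0.95 0 0 0 -1;-0.08 0 -0.95 0 0 0 -1;-0.08 0 -0.95 0 0 0 -1;-0.08 0 -0.95 0 0 0 -1;-0.08 0 -0.95 0 0 0 -1'; python3 - <<'E'
from h import *
plan(.441,.319,.16,-113)
E
```

```text
clock: 25.5
position: [0.5131, 0.117, 0.1423]
tcp_rot: [0.142, -0.157, 0.693, -0.689]
force: [1.3, -0.5, -0.1]
opening: 0.0876
clock 25.50 pos [0.5131 0.117  0.1423] jawyaw -65.6 tilt 1.21 deg open 0.0876 F [ 1.3 -0.5 -0.1]
 world d [-0.0721  0.202   0.0177]  tool units [-0.44 -0.39 -5.35]
 turn units [ 0.03 10.34  0.27] dyaw -47.4  shift units if after turn [ 3.63 -0.44 -3.94]
```

```bash

python3 -m inch '0 -0.5 0 0.1 1 0.3 -1;0 0 0 0 1 0 -1;0 0 0 0 1 0 -1;0 0 0 0 1 0 -1;0 0 0 0 1 0 -1;0 0 0 0 1 0 -1;0 0 0 0 1 0 -1;0 0 0 0 1 0 -1';python3 -m inch '0 0 0 0 1 0 -1;0 0 0 0 1 0 -1;0 0 0 0 0.6 0 -1;0 0 0 0 0 0 -1'; python3 - <<'E'
from h import *
plan(.441,.319,.16,-113)
print(env.sense()['qpos'])
E
```

```text
clock: 26.3
position: [0.4994, 0.1221, 0.1482]
tcp_rot: [-0.089, 0.074, 0.703, -0.702]
force: [-0.6, 1.3, -0.4]
opening: 0.0878
clock: 26.7
position: [0.494, 0.1215, 0.141]
tcp_rot: [0.169, -0.146, -0.687, 0.691]
force: [0.2, 0.4, 0.3]
opening: 0.0878
clock 26.70 pos [0.494  0.1215 0.141 ] jawyaw -115.7 tilt 1.84 deg open 0.0878 F [0.2 0.4 0.3]
 world d [-0.053   0.1975  0.019 ]  tool units [ 3.35 -0.42 -3.87]
 turn units [-0.14 -0.6   0.37] dyaw 2.7  shift units if after turn [ 3.15 -0.47 -4.03]
[0.10145387 0.33891583 1.77664585 0.00588774 1.05768993 2.11836291]
```

```bash

python3 -m inch '0 -0.3 0 -0.1 -0.6 0.35 -1;0 0 0 0 0 0 -1;0.6 -0.1 -0.8 0 0 0 -1;0.6 -0.1 -0.8 0 0 0 -1;0.6 0 -0.8 0 0 0 -1;0.6 0 -0.8 0 0 0 -1;0.6 0 -0.8 0 0 0 -1;0 0 0 0 0 0 -1'; python3 - <<'E'
from h import *
plan(.441,.319,.16,-113)
s=env.sense(); im=grab('wrist','w21')
E
```

```text
clock: 27.5
position: [0.4419, 0.3201, 0.1527]
tcp_rot: [0.146, -0.137, -0.69, 0.695]
force: [1.3, 0.4, 0.9]
opening: 0.088
clock 27.50 pos [0.4419 0.3201 0.1527] jawyaw -113.1 tilt 0.86 deg open 0.0880 F [1.3 0.4 0.9]
 world d [-0.0009 -0.0011  0.0073]  tool units [ 0.01 -0.18  0.03]
 turn units [-0.12 -0.03  0.14] dyaw 0.1  shift units if after turn [ 0.01 -0.18  0.03]
```

View pics/w21.png

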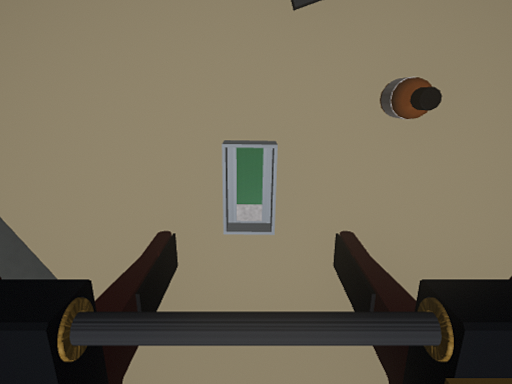

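```bash
python3 - <<'E'
from h import *
im=cv2.imread('pics/w21.png'); k=6
cv2.imwrite('pics/w21c.png',cv2.resize(im[138:238,205:295],None,fx=k,fy=k,interpolation=cv2.INTER_CUBIC))
E
```

```text
(no output)
```

View pics/w21c.png

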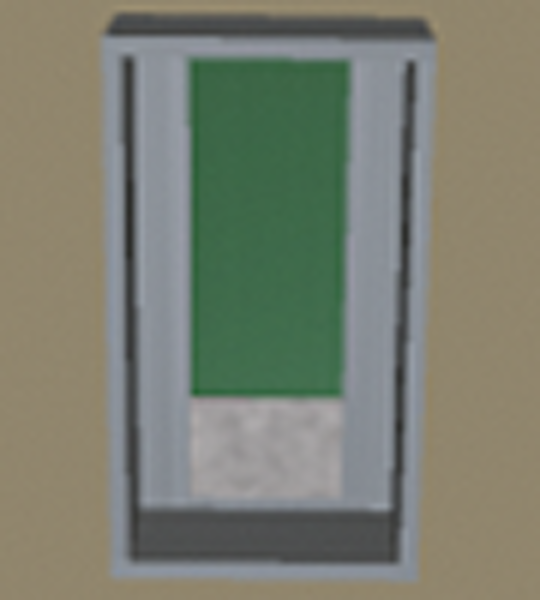

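```bash
cat >> h.py <<'E'
def quad(cam,px,z,s):
    px=np.array(px,float); W=p2w(cam,px[:,0],px[:,1],z,s) # order TL,TR,BR,BL
    c=W.mean(0); a=(W[0]+W[1]-W[2]-W[3])/2; b=(W[1]+W[2]-W[0]-W[3])/2
    print('quad centre',c.round(4),'len',np.hypot(*a).round(4),'wid',np.hypot(*b).round(4),'wid-dir deg',np.degrees(np.arctan2(b[1],b[0])).round(1),'len-dir',np.degrees(np.arctan2(a[1],a[0])).round(1))
    return c
E
python3 - <<'E'
from h import *
s=env.sense()
c=quad('wrist',np.array([(101,37),(436,38),(418,578),(112,577)])/6+[204.6,137.6],.026,s)
plan(c[0],c[1],.008,-112.5)
E
```

```text
quad centre [0.4415 0.3237] len 0.0878 wid 0.05 wid-dir deg -113.6 len-dir -23.9
clock 27.55 pos [0.442  0.318  0.1525] jawyaw -113.1 tilt 0.92 deg open 0.0879 F [ 0.2 -0.  -0.7]
 world d [-0.0006  0.0057 -0.1445]  tool units [ 0.03  3.61 -0.17]
 turn units [-0.15 -0.14  0.14] dyaw 0.6  shift units if after turn [ 0.07  3.61 -0.13]
```

```bash

python3 -m inch '0 0 -0.14 -0.15 0.1 0.14 -1;0 0.8 0 0 0 0 -1;0 0.8 0 0 0 0 -1;0 0.8 0 0 0 0 -1;0 0 0 0 0 0 -1;0 0 0 0 0 0 -1'; python3 - <<'E'
from h import *
plan(.4415,.3237,.009,-113.8)
s=env.sense(); im=grab('wrist','w22')
E
```

```text
clock: 28.15
position: [0.4477, 0.3185, 0.0534]
tcp_rot: [-0.146, 0.149, 0.692, -0.691]
force: [0.0, -1.0, 0.7]
opening: 0.0878
clock 28.15 pos [0.4477 0.3185 0.0534] jawyaw -114.1 tilt 0.25 deg open 0.0878 F [ 0.  -1.   0.7]
 world d [-0.0062  0.0052 -0.0444]  tool units [ 0.2   1.11 -0.05]
 turn units [ 0.02 -0.06 -0.05] dyaw 0.3  shift units if after turn [ 0.19  1.11 -0.06]
```

View pics/w22.png

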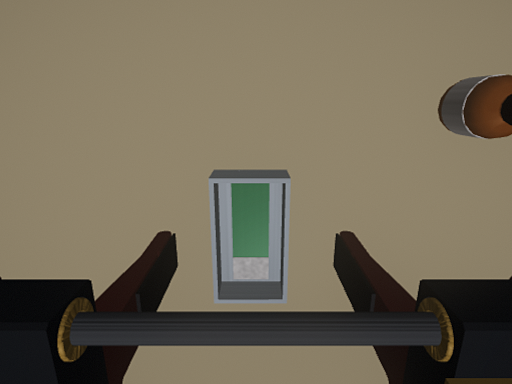

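```bash
python3 - <<'E'
from h import *
s=env.sense()
c=quad('wrist',[(209,180),(290,180),(286.5,302.5),(214,302.5)],.026,s)
plan(c[0],c[1],.009,-113.8)
E
```

```text
quad centre [0.4404 0.3263] len 0.0867 wid 0.0497 wid-dir deg -114.1 len-dir -24.0
clock 28.20 pos [0.4474 0.3183 0.0535] jawyaw -114.1 tilt 0.23 deg open 0.0880 F [-0.6 -0.2  0. ]
 world d [-0.0071  0.008  -0.0445]  tool units [ 0.25  1.11 -0.11]
 turn units [ 0.02 -0.06 -0.05] dyaw 0.3  shift units if after turn [ 0.24  1.11 -0.11]
```

```bash

python3 -m inch '0.24 0 -0.1 0 0 0 -1;0 0.5 0 0 0 0 -1;0 0.4 0 0 0 0 -1;0 0 0 0 0 0 -1;0 0 0 0 0 0 -1'; python3 - <<'E'
from h import *
plan(.4407,.3257,.009,-113.8)
E
```

```text
clock: 28.7
position: [0.4444, 0.33, 0.0244]
tcp_rot: [-0.143, 0.153, 0.695, -0.688]
force: [0.2, 0.4, 0.3]
opening: 0.0878
clock 28.70 pos [0.4444 0.33   0.0244] jawyaw -114.2 tilt 0.97 deg open 0.0878 F [0.2 0.4 0.3]
 world d [-0.0037 -0.0043 -0.0154]  tool units [0.05 0.38 0.14]
 turn units [ 0.16 -0.08 -0.14] dyaw 0.4  shift units if after turn [0.04 0.38 0.14]
```

```bash

python3 -m inch '0.05 0 0.1 0.14 0 -0.12 -1;0 0.2 0 0 0 0 -1;0 0.1 0 0 0 0 -1;0 0 0 0 0 0 -1;0 0 0 0 0 0 -1'; python3 - <<'E'
from h import *
plan(.4407,.3257,.009,-113.8)
E
```

```text
clock: 29.2
position: [0.4423, 0.3284, 0.0146]
tcp_rot: [-0.146, 0.15, 0.693, -0.69]
force: [0.3, -0.3, 1.3]
opening: 0.0879
clock 29.20 pos [0.4423 0.3284 0.0146] jawyaw -114.2 tilt 0.34 deg open 0.0879 F [ 0.3 -0.3  1.3]
 world d [-0.0016 -0.0027 -0.0056]  tool units [0.01 0.14 0.08]
 turn units [ 0.06 -0.08 -0.05] dyaw 0.4  shift units if after turn [0.01 0.14 0.08]
```

```bash

python3 -m inch '0 0.1 0.06 0.03 0 -0.02 -1;0 0.06 0 0 0 0 -1;0 0 0 0 0 0 1;0 0 0 0 0 0 1;0 0 0 0 0 0 1;0 0 0 0 0 0 1;0 0 0 0 0 0 1;0 0 0 0 0 0 1' 25; python3 - <<'E'
from h import *
plan(.4407,.3257,.009,-113.8)
E
```

```text
clock: 30.0
position: [0.4412, 0.3258, 0.0075]
tcp_rot: [-0.147, 0.149, 0.692, -0.691]
force: [0.3, -0.4, -0.4]
opening: 0.0498
clock 30.00 pos [0.4412 0.3258 0.0075] jawyaw -114.2 tilt 0.14 deg open 0.0498 F [ 0.3 -0.4 -0.4]
 world d [-0.0005 -0.0001  0.0015]  tool units [ 0.01 -0.04  0.01]
 turn units [ 0.02 -0.08 -0.02] dyaw 0.4  shift units if after turn [ 0.01 -0.04  0.01]
```

```bash

python3 -m inch '0 -0.3 0 0 0 0 1;0 -0.8 0 0 0 0 1;0 -0.8 0 0 0 0 1;0 -0.8 0 0 0 0 1;0 -0.3 0 0 0 0 1;0 0 0 0 0 0 1'; python3 - <<'E'
from h import *
s=env.sense()
c=quad('top',np.array([(530,33),(702,50),(677,311),(499,297)])/6+[84.6,109.6],.011,s)
plan(c[0]+.002,c[1],.14,-95.5)
E
```

```text
clock: 30.6
position: [0.4395, 0.325, 0.1343]
tcp_rot: [0.148, -0.148, -0.691, 0.692]
force: [-0.0, -0.2, -2.4]
opening: 0.0499
quad centre [0.6174 0.1856] len 0.1108 wid 0.073 wid-dir deg -94.4 len-dir -4.6
clock 30.60 pos [0.4395 0.325  0.1343] jawyaw -114.2 tilt 0.03 deg open 0.0499 F [-0.  -0.2 -2.4]
 world d [ 0.1799 -0.1394  0.0057]  tool units [-5.53 -0.14  1.34]
 turn units [-0.01 -4.08  0.  ] dyaw 18.7  shift units if after turn [-4.81 -0.14  3.04]
```

```bash

python3 -m inch '0 0 0 0 -0.9 0 1;0 0 0 0 -0.9 0 1;0 0 0 0 -0.9 0 1;0 0 0 0 -0.9 0 1;0 0 0 0 -0.75 0 1;0 0 0 0 0 0 1';python3 -m inch '-0.7 0 0.75 0 0 0 1;-0.7 0 0.75 0 0 0 1;-0.7 0 0.75 0 0 0 1;-0.7 0 0.75 0 0 0 1;0 0 0 0 0 0 1;0 0 0 0 0 0 1'; python3 - <<'E'
from h import *
plan(.621,.1856,.14,-94.5)
s=env.sense(); im=grab('wrist','w23')
E
```

```text
clock: 31.2
position: [0.4366, 0.3235, 0.1327]
tcp_rot: [0.023, -0.02, -0.706, 0.708]
force: [0.1, -0.1, -2.1]
opening: 0.0496
clock: 31.8
position: [0.5416, 0.1925, 0.1292]
tcp_rot: [0.027, -0.021, -0.705, 0.708]
force: [0.0, 0.9, -2.0]
opening: 0.0497
clock 31.80 pos [0.5416 0.1925 0.1292] jawyaw -93.9 tilt 0.54 deg open 0.0497 F [ 0.   0.9 -2. ]
 world d [ 0.0794 -0.0069  0.0108]  tool units [-1.99 -0.29  0.04]
 turn units [-0.05  0.13  0.11] dyaw -0.6  shift units if after turn [-1.99 -0.27  0.02]
```

View pics/w23.png

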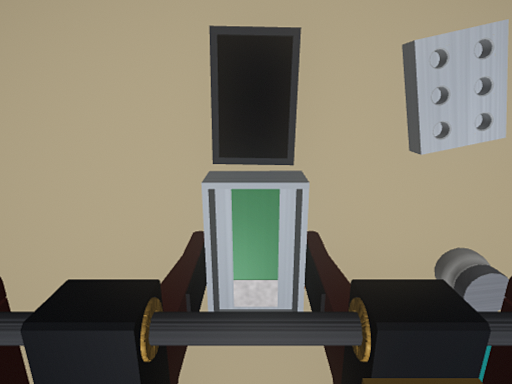

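```bash
cat >> h.py <<'E'
def dark_rect(cam,im,s,box,z,thr=80,name=None):
    x0,y0,x1,y1=box; m=(im[y0:y1,x0:x1].max(2)<thr).astype(np.uint8)
    n,l,st,ce=cv2.connectedComponentsWithStats(m); k=1+np.argmax(st[1:,4])
    pts=np.concatenate(cv2.findContours((l==k).astype(np.uint8),cv2.RETR_EXTERNAL,cv2.CHAIN_APPROX_NONE)[0])[:,0]+[x0,y0]
    W=p2w(cam,pts[:,0],pts[:,1],z,s)
    r=cv2.minAreaRect((W*1e4).astype(np.float32)); print(name,'rect centre',np.round(np.array(r[0])/1e4,4),'size',np.round(np.array(r[1])/1e4,4),'ang',round(r[2],1)); return np.array(r[0])/1e4
E
python3 - <<'E'
from h import *
s=env.sense(); im=cv2.imread('pics/w23.png')[:,:,::-1]
c=dark_rect('wrist',im,s,(195,10,315,169),.009,name='lh')
quad('wrist',[(210,28),(300,28),(294,164),(213,162.5)],.011,s)
# held box rim height: tcp -.0075+.026
z=s['position'][2]+.0185
W=p2w('wrist',[203,308],[186,186],z,s); print(W.round(4), W.mean(0)-s['position'][:2])
E
```

```text
lh rect centre [0.6215 0.1886] size [0.0718 0.1104] ang 85.1
quad centre [0.6213 0.1882] len 0.108 wid 0.0714 wid-dir deg -94.4 len-dir -4.6
[[0.5859 0.2147]
 [0.5826 0.1661]] [ 0.04253184 -0.00227589]
```

```bash
python3 -m inch '-0.5 0 0.01 -0.05 0.17 0.11 1;-0.5 0 0 0 0 0 1;-0.5 0 0 0 0 0 1;-0.45 0 0 0 0 0 1;0 0 0 0 0 0 1;0 0 0 0 0 0 1'; python3 - <<'E'
from h import *
plan(.6228,.1876,.0135,-94.8)
s=env.sense(); im=grab('wrist','w24')
E
```

```text
clock: 32.45
position: [0.613, 0.1926, 0.1268]
tcp_rot: [0.03, -0.025, -0.706, 0.707]
force: [0.7, -0.2, -1.8]
opening: 0.0498
clock 32.45 pos [0.613  0.1926 0.1268] jawyaw -94.4 tilt 0.43 deg open 0.0498 F [ 0.7 -0.2 -1.8]
 world d [ 0.0098 -0.005  -0.1133]  tool units [-0.27  2.83  0.1 ]
 turn units [-0.01  0.08  0.09] dyaw -0.4  shift units if after turn [-0.25  2.83  0.1 ]
```

View pics/w24.png

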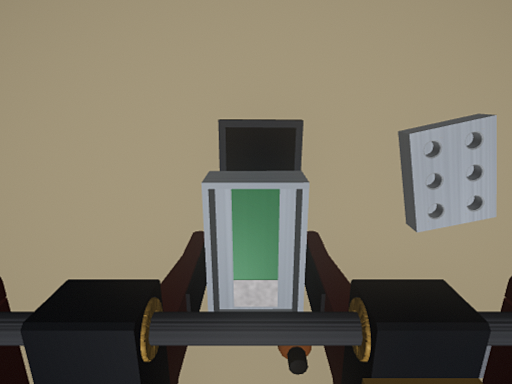

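```bash
python3 -m inch '-0.25 0.1 0.1 -0.01 0.08 0.09 1;0 0.7 0 0 0 0 1;0 0.7 0 0 0 0 1;0 0.3 0 0 0 0 1;0 0 0 0 0 0 1;0 0 0 0 0 0 1'; python3 - <<'E'
from h import *
plan(.6228,.1876,.0135,-94.8)
s=env.sense(); im=grab('wrist','w25')
E
```

```text
clock: 33.1
position: [0.6212, 0.1884, 0.0538]
tcp_rot: [-0.029, 0.03, 0.707, -0.706]
force: [-0.1, 0.2, -1.5]
opening: 0.0497
clock 33.10 pos [0.6212 0.1884 0.0538] jawyaw -94.7 tilt 0.12 deg open 0.0497 F [-0.1  0.2 -1.5]
 world d [ 0.0016 -0.0008 -0.0403]  tool units [-0.04  1.01  0.02]
 turn units [ 0.    0.01 -0.03] dyaw -0.1  shift units if after turn [-0.04  1.01  0.02]
```

View pics/w25.png

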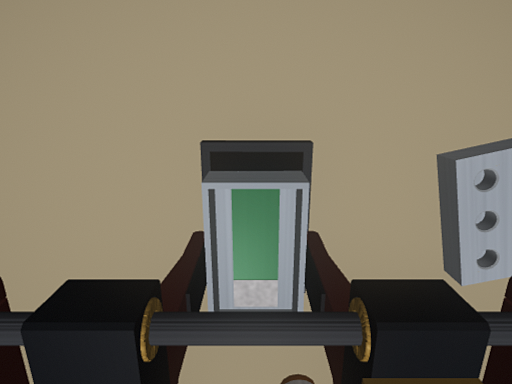

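```bash
python3 - <<'E'
from h import *
s=env.sense()
W=p2w('wrist',[201,313],[142,142],.011,s); print('holder far outer',W.mean(0)-s['position'][:2])
z=s['position'][2]+.0185
W=p2w('wrist',[203,308],[186,186],z,s); print('box far', W.mean(0)-s['position'][:2])
E
```

```text
holder far outer [ 0.05474859 -0.00507584]
box far [ 0.04218142 -0.00297205]
```

```bash
python3 -m inch '-0.04 0.3 0.02 0 0 0 1;0 0.3 0 0 0 0 1;0 0.2 0 0 0 0 1;0 0.1 0 0 0 0 1;0 0 0 0 0 0 1;0 0 0 0 0 0 1'; python3 - <<'E'
from h import *
plan(.6228,.1876,.0135,-94.8)
E
```

```text
clock: 33.75
position: [0.6252, 0.1878, 0.0174]
tcp_rot: [-0.027, 0.032, 0.707, -0.706]
force: [1.1, 0.6, -2.0]
opening: 0.0496
clock 33.75 pos [0.6252 0.1878 0.0174] jawyaw -94.7 tilt 0.39 deg open 0.0496 F [ 1.1  0.6 -2. ]
 world d [-0.0024 -0.0002 -0.0039]  tool units [0.06 0.1  0.01]
 turn units [ 0.02  0.01 -0.08] dyaw -0.1  shift units if after turn [0.06 0.1  0.01]
```

```bash
python3 -m inch '0.06 0 0 0 0 0 1;0 0.06 0 0 0 0 1;0 0.04 0 0 0 0 1;0 0.03 0 0 0 0 1;0 0 0 0 0 0 1'; python3 - <<'E'
from h import *
plan(.6228,.1876,.0135,-94.8)
E
```

```text
clock: 34.25
position: [0.6234, 0.1882, 0.0138]
tcp_rot: [-0.026, 0.032, 0.707, -0.706]
force: [-1.3, 0.4, -2.7]
opening: 0.0496
clock 34.25 pos [0.6234 0.1882 0.0138] jawyaw -94.7 tilt 0.50 deg open 0.0496 F [-1.3  0.4 -2.7]
 world d [-0.0006 -0.0006 -0.0003]  tool units [0.01 0.01 0.02]
 turn units [ 0.02  0.01 -0.11] dyaw -0.1  shift units if after turn [0.01 0.01 0.02]
```

```bash
python3 -m inch '0 0.03 0 0 0 -0.05 1;0 0.03 0 0 0 0 1;0 0 0 0 0 0 1'; python3 - <<'E'
from h import *
plan(.6228,.1876,.0135,-94.8)
E
```

```text
clock: 34.55
position: [0.6237, 0.1883, 0.0139]
tcp_rot: [-0.027, 0.031, 0.707, -0.706]
force: [-0.9, 0.1, -1.8]
opening: 0.0499
clock 34.55 pos [0.6237 0.1883 0.0139] jawyaw -94.7 tilt 0.31 deg open 0.0499 F [-0.9  0.1 -1.8]
 world d [-0.0009 -0.0007 -0.0004]  tool units [0.02 0.01 0.02]
 turn units [ 0.03  0.02 -0.06] dyaw -0.1  shift units if after turn [0.02 0.01 0.02]
```

```bash
python3 -m inch '0 0.06 0 0 0 0 1;0 0.05 0 0 0 0 1;0 0 0 0 0 0 1'; python3 - <<'E'
from h import *
plan(.6228,.1876,.0135,-94.8)
E
```

```text
clock: 34.85
position: [0.6243, 0.1884, 0.0141]
tcp_rot: [-0.027, 0.031, 0.707, -0.706]
force: [0.4, 0.4, -1.9]
opening: 0.0499
clock 34.85 pos [0.6243 0.1884 0.0141] jawyaw -94.7 tilt 0.40 deg open 0.0499 F [ 0.4  0.4 -1.9]
 world d [-0.0015 -0.0008 -0.0006]  tool units [0.04 0.01 0.02]
 turn units [ 0.03  0.02 -0.08] dyaw -0.1  shift units if after turn [0.04 0.02 0.02]
```

```bash
python3 -m inch '0.03 0.12 0 0 0 -0.05 1;0 0 0 0 0 0 1'; python3 - <<'E'
from h import *
plan(.6228,.1876,.0135,-94.8)
s=env.sense(); im=grab('wrist','w26')
E
```

```text
clock: 35.05
position: [0.626, 0.1886, 0.0132]
tcp_rot: [-0.026, 0.032, 0.707, -0.706]
force: [-0.0, -0.7, -2.4]
opening: 0.0503
clock 35.05 pos [0.626  0.1886 0.0132] jawyaw -94.7 tilt 0.50 deg open 0.0503 F [-0.  -0.7 -2.4]
 world d [-0.0032 -0.001   0.0003]  tool units [ 0.08 -0.01  0.03]
 turn units [ 0.04  0.03 -0.1 ] dyaw -0.1  shift units if after turn [ 0.08 -0.01  0.03]
```

View pics/w26.png

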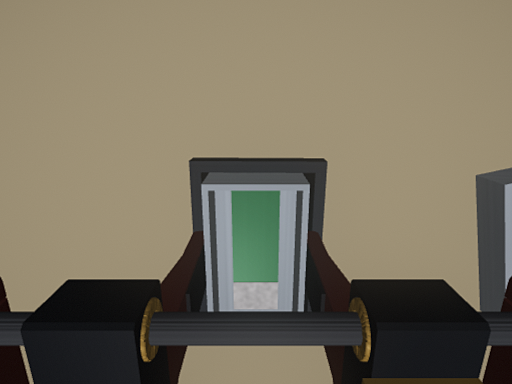

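```bash
python3 -m inch '0.1 0 0 0 0 -0.1 1;0 0.0 0 0 0 0 1;0 0 0 0 0 0 1'; python3 - <<'E'
from h import *
plan(.6228,.1876,.0135,-94.8)
E
```

```text
clock: 35.4
position: [0.6217, 0.1891, 0.0124]
tcp_rot: [-0.029, 0.028, 0.708, -0.705]
force: [-0.5, -0.6, 4.3]
opening: 0.05
clock 35.40 pos [0.6217 0.1891 0.0124] jawyaw -94.7 tilt 0.18 deg open 0.0500 F [-0.5 -0.6  4.3]
 world d [ 0.0011 -0.0015  0.0011]  tool units [-0.03 -0.03  0.04]
 turn units [0.04 0.03 0.01] dyaw -0.1  shift units if after turn [-0.03 -0.03  0.04]
```

```bash
python3 -m inch '0 0 0 0 0 0 0.1;0 0 0 0 0 0 -0.2;0 0 0 0 0 0 -0.4;0 -0.1 0 0 0 0 -1;0 -0.2 0 0 0 0 -1;0 -0.8 0 0 0 0 -1;0 -0.9 0 0 0 0 -1;0 -0.9 0 0 0 0 -1'; python3 -m inch '0 -0.5 0 0 0 0 -1;0 0 0 0 0 0 -1'; python3 - <<'E'
from h import *
s=env.sense(); im=grab('wrist','w27')
plan(.456,-.166,.15,-94.8)
E
```

```text
clock: 36.2
position: [0.6168, 0.1878, 0.1257]
tcp_rot: [-0.034, 0.023, 0.707, -0.706]
force: [0.4, -0.3, 0.5]
opening: 0.0878
clock: 36.4
position: [0.6207, 0.1885, 0.1533]
tcp_rot: [-0.031, 0.027, 0.707, -0.706]
force: [-0.3, -0.2, 0.9]
opening: 0.0878
clock 36.45 pos [0.6201 0.1884 0.1519] jawyaw -94.7 tilt 0.38 deg open 0.0878 F [-0.2 -0.4 -0.5]
 world d [-0.1641 -0.3544 -0.0019]  tool units [3.37 0.05 9.16]
 turn units [0.02 0.03 0.08] dyaw -0.1  shift units if after turn [3.35 0.05 9.17]
```

View pics/w27.png

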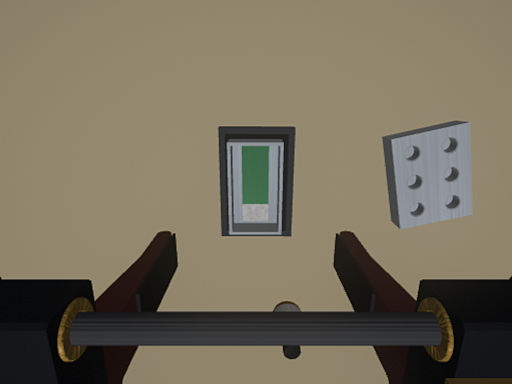

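```bash
python3 - <<'E'
from h import *
im=cv2.imread('pics/w27.png'); k=6
cv2.imwrite('pics/w27c.png',cv2.resize(im[140:245,210:305],None,fx=5.5,fy=5.5,interpolation=cv2.INTER_CUBIC))
E
```

```text
(no output)
```

View pics/w27c.png

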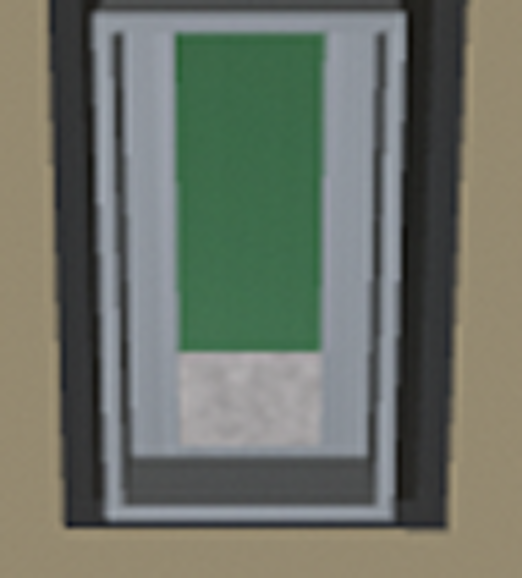

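```bash
python3 - <<'E'
from h import *
s=env.sense(); im=cv2.imread('pics/w27.png')[:,:,::-1]
b=quad('wrist',np.array([(93,12),(407,13),(393,521),(106,521)])/5.5+[209.6,139.6],.032,s)
h=quad('wrist',[(219,127),(295,127),(291,235.5),(221.5,235.5)],.011,s)
print(b-h)
E
```

```text
quad centre [0.6207 0.1893] len 0.088 wid 0.0499 wid-dir deg -94.8 len-dir -4.8
quad centre [0.6207 0.1878] len 0.1095 wid 0.071 wid-dir deg -94.7 len-dir -5.0
[-1.47205073e-05  1.53665341e-03]
```

```bash
python3 -m inch '0.36 0 0.97 0 0 0 -1;0.36 0 0.97 0 0 0 -1;0.36 0 0.97 0 0 0 -1;0.36 0 0.97 0 0 0 -1;0.36 0 0.97 0 0 0 -1;0.36 0 0.97 0 0 0 -1;0.36 0 0.97 0 0 0 -1;0.36 0 0.97 0 0 0 -1'; python3 - <<'E'
from h import *
plan(.456,-.166,.15,-75.6)
E
```

```text
clock: 37.25
position: [0.4706, -0.1157, 0.141]
tcp_rot: [-0.033, 0.019, 0.709, -0.705]
force: [0.7, -0.1, 0.4]
opening: 0.088
clock 37.25 pos [ 0.4706 -0.1157  0.141 ] jawyaw -94.2 tilt 1.15 deg open 0.0880 F [ 0.7 -0.1  0.4]
 world d [-0.0146 -0.0503  0.009 ]  tool units [ 0.28 -0.23  1.28]
 turn units [ 0.1  -4.05  0.23] dyaw 18.6  shift units if after turn [ 0.67 -0.22  1.13]
```

```bash
python3 -m inch '0.14 0 0.6 0.05 0 0.23 -1;0.1 0 0.5 0 -0.9 0 -1;0 0 0 0 -0.9 0 -1;0 0 0 0 -0.9 0 -1;0 0 0 0 -0.9 0 -1;0 0 0 0 -0.4 0 -1;0 0 0 0 0 0 -1;0 0 0 0 0 0 -1'; python3 - <<'E'
from h import *
plan(.456,-.166,.15,-75.6)
s=env.sense(); im=grab('wrist','w28')
E
```

```text
clock: 38.05
position: [0.4451, -0.1619, 0.1299]
tcp_rot: [0.082, -0.095, 0.706, -0.697]
force: [-0.4, -0.6, -0.1]
opening: 0.0878
clock 38.05 pos [ 0.4451 -0.1619  0.1299] jawyaw -75.7 tilt 1.27 deg open 0.0878 F [-0.4 -0.6 -0.1]
 world d [ 0.0109 -0.0041  0.0201]  tool units [-0.23 -0.51  0.16]
 turn units [ 0.18 -0.02  0.21] dyaw 0.1  shift units if after turn [-0.24 -0.5   0.17]
```

View pics/w28.png

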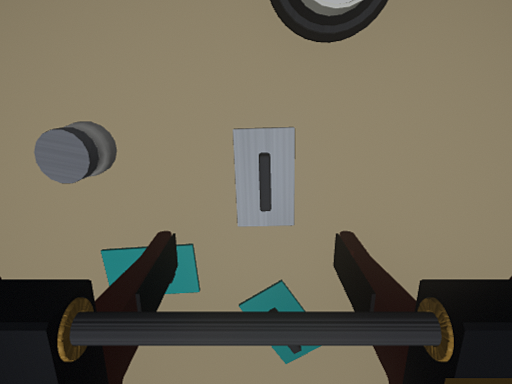

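```bash
python3 -m inch '0 0 0 0.18 0 0.21 -1;0 0 0 0 0 0 -1'; python3 - <<'E'
from h import *
s=env.sense(); im=grab('wrist','w29')
k=5;u,v=215,110
cv2.imwrite('pics/w29c.png',cv2.resize(im[v:v+120,u:u+110,::-1],None,fx=k,fy=k,interpolation=cv2.INTER_CUBIC))
E
```

```text
clock: 38.3
position: [0.4447, -0.1615, 0.1292]
tcp_rot: [-0.088, 0.088, -0.701, 0.702]
force: [-1.0, -0.2, 0.4]
opening: 0.0877
```

View pics/w29c.png

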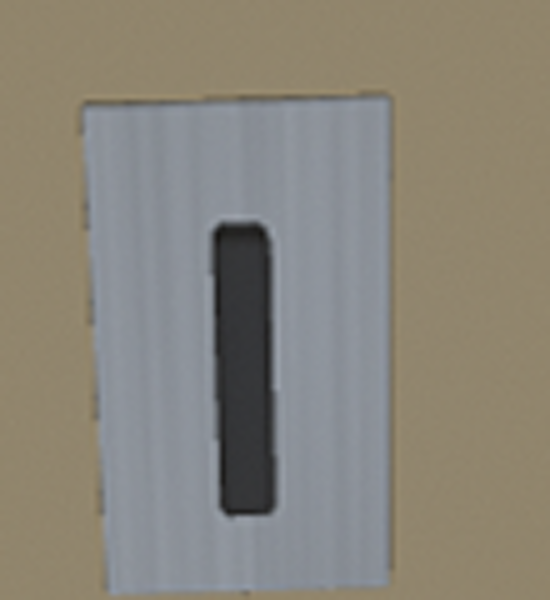

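```bash
python3 - <<'E'
from h import *
s=env.sense()
c=quad('wrist',np.array([(83,104),(390,98),(390,585),(106,594)])/5+[214.6,109.6],.009,s)
plan(c[0],c[1],.0105,-74.6)
E
```

```text
quad centre [ 0.4566 -0.166 ] len 0.0914 wid 0.0537 wid-dir deg -74.2 len-dir 16.0
clock 38.35 pos [ 0.4451 -0.1618  0.1294] jawyaw -75.7 tilt 0.03 deg open 0.0877 F [-0.  -0.4  0.3]
 world d [ 0.0115 -0.0043 -0.1189]  tool units [-0.25  2.97  0.17]
 turn units [-0.01 -0.24 -0.  ] dyaw 1.1  shift units if after turn [-0.25  2.97  0.18]
```

Size matches (91×54). Its yaw is −74.1°. Descend.

```bash
python3 -m inch '-0.25 0 0.17 0 -0.35 0 -1;0 0.8 0 0 0 0 -1;0 0.8 0 0 0 0 -1;0 0.5 0 0 0 0 -1;0 0 0 0 0 0 -1;0 0 0 0 0 0 -1'; python3 - <<'E'
from h import *
plan(.4566,-.166,.0105,-74.1)
s=env.sense(); im=grab('wrist','w30')
E
```

```text
clock: 38.95
position: [0.4652, -0.1698, 0.0453]
tcp_rot: [-0.104, 0.097, -0.697, 0.702]
force: [-0.3, -1.0, -0.1]
opening: 0.0879
clock 38.95 pos [ 0.4652 -0.1698  0.0453] jawyaw -73.7 tilt 0.67 deg open 0.0879 F [-0.3 -1.  -0.1]
 world d [-0.0086  0.0038 -0.0348]  tool units [ 0.19  0.87 -0.16]
 turn units [-0.1   0.09 -0.1 ] dyaw -0.4  shift units if after turn [ 0.18  0.87 -0.15]
```

View pics/w30.png

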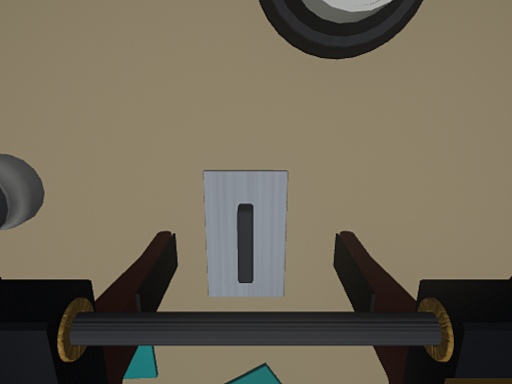

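```bash
python3 -m inch '0.18 0 -0.15 -0.08 0 -0.08 -1;0 0.4 0 0 0 0 -1;0 0.25 0 0 0 0 -1;0 0 0 0 0 0 -1;0 0 0 0 0 0 -1'; python3 - <<'E'
from h import *
s=env.sense()
plan(.4566,-.166,.0105,-74.1)
E
```

```text
clock: 39.5
position: [0.4586, -0.1671, 0.0232]
tcp_rot: [-0.103, 0.098, -0.698, 0.702]
force: [-0.6, 0.1, 0.8]
opening: 0.0878
clock 39.50 pos [ 0.4586 -0.1671  0.0232] jawyaw -73.6 tilt 0.53 deg open 0.0878 F [-0.6  0.1  0.8]
 world d [-0.002   0.0011 -0.0127]  tool units [ 0.04  0.32 -0.04]
 turn units [-0.08  0.1  -0.08] dyaw -0.5  shift units if after turn [ 0.04  0.32 -0.04]
```

```bash
python3 -m inch '0.04 0.15 -0.04 -0.06 0.05 -0.06 -1;0 0.13 0 0 0 0 -1;0 0 0 0 0 0 -1;0 0 0 0 0 0 -1'; python3 - <<'E'
from h import *
s=env.sense()
plan(.4566,-.166,.0115,-74.1)
E
```

```text
clock: 39.9
position: [0.4572, -0.1663, 0.0122]
tcp_rot: [-0.1, 0.098, -0.699, 0.701]
force: [0.4, -0.2, 0.3]
opening: 0.0879
clock 39.90 pos [ 0.4572 -0.1663  0.0122] jawyaw -73.9 tilt 0.21 deg open 0.0879 F [ 0.4 -0.2  0.3]
 world d [-0.0006  0.0003 -0.0007]  tool units [ 0.01  0.02 -0.01]
 turn units [-0.03  0.05 -0.03] dyaw -0.2  shift units if after turn [ 0.01  0.02 -0.01]
```

```bash
python3 -m inch '0 0 0 0 0 0 0.5;0 0 0 0 0 0 1;0 0 0 0 0 0 1;0 0 0 0 0 0 1;0 0 0 0 0 0 1;0 0 0 0 0 0 1;0 0 0 0 0 0 1;0 0 0 0 0 0 1' 25;python3 -m inch '0 0 0 0 0 0 1;0 0 0 0 0 0 1;0 0 0 0 0 0 1;0 0 0 0 0 0 1;0 0 0 0 0 0 1' 25; python3 - <<'E'
from h import *
s=env.sense()
plan(.4566,-.166,.0115,-74.1)
E
```

```text
clock: 40.7
position: [0.4575, -0.1665, 0.0125]
tcp_rot: [-0.1, 0.098, -0.699, 0.701]
force: [0.7, -0.2, 0.5]
opening: 0.0273
clock: 41.2
position: [0.4574, -0.1664, 0.0125]
tcp_rot: [-0.1, 0.098, -0.699, 0.701]
force: [-1.1, -0.7, 0.9]
opening: 0.0096
clock 41.20 pos [ 0.4574 -0.1664  0.0125] jawyaw -73.9 tilt 0.23 deg open 0.0096 F [-1.1 -0.7  0.9]
 world d [-0.0008  0.0004 -0.001 ]  tool units [ 0.02  0.03 -0.02]
 turn units [-0.03  0.05 -0.04] dyaw -0.2  shift units if after turn [ 0.02  0.03 -0.02]
```

```bash
python3 -m inch '0 -0.3 0 0 0 0 1;0 -0.8 0 0 0 0 1;0 -0.9 0 0 0 0 1;0 -0.9 0 0 0 0 1;0 -0.7 0 0 0 0 1;0 0 0 0 1 0 1;0 0 0 0 1 0 1;0 0 0 0 1 0 1';python3 -m inch '0 0 0 0 1 0 1;0 0 0 0 0.5 0 1;0 0 0 0 0 0 1'; python3 - <<'E'
from h import *
s=env.sense(); im=grab('wrist','w31')
plan(.56,.195,.15,-94.8)
E
```

```text
clock: 42.0
position: [0.4558, -0.1656, 0.1679]
tcp_rot: [-0.014, 0.01, -0.706, 0.708]
force: [0.2, -0.1, -3.0]
opening: 0.01
clock: 42.3
position: [0.4551, -0.1652, 0.1706]
tcp_rot: [0.031, -0.035, -0.705, 0.707]
force: [-0.3, 0.8, -1.2]
opening: 0.0098
clock 42.35 pos [ 0.4551 -0.1652  0.1705] jawyaw -95.3 tilt 0.39 deg open 0.0101 F [ 0.8  0.1 -1.6]
 world d [ 0.1049  0.3602 -0.0205]  tool units [-1.78  0.5  -9.21]
 turn units [-0.03 -0.1  -0.08] dyaw 0.5  shift units if after turn [-1.86  0.51 -9.19]
```

View pics/w31.png

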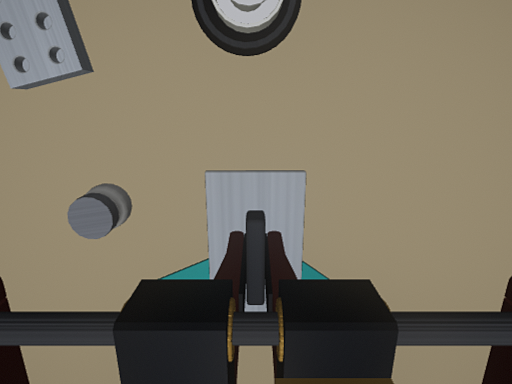

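```bash
python3 -m inch '-0.2 0 -0.92 0 0 0 1;-0.2 0 -0.92 0 0 0 1;-0.2 0 -0.92 0 0 0 1;-0.2 0 -0.92 0 0 0 1;-0.2 0 -0.92 0 0 0 1;-0.2 0 -0.92 0 0 0 1;-0.2 0 -0.92 0 0 0 1;-0.2 0 -0.92 0 0 0 1'; python3 - <<'E'
from h import *
plan(.555,.195,.14,-94.8)
E
```

```text
clock: 43.15
position: [0.5472, 0.1278, 0.1726]
tcp_rot: [0.029, -0.034, -0.704, 0.708]
force: [1.3, -0.1, -1.3]
opening: 0.01
clock 43.15 pos [0.5472 0.1278 0.1726] jawyaw -95.1 tilt 0.56 deg open 0.0100 F [ 1.3 -0.1 -1.3]
 world d [ 0.0078  0.0672 -0.0326]  tool units [-0.04  0.81 -1.7 ]
 turn units [-0.07 -0.07 -0.1 ] dyaw 0.3  shift units if after turn [-0.05  0.81 -1.69]
```

```bash
python3 -m inch '0 0.2 -0.8 -0.07 -0.06 -0.1 1;0 0.2 -0.7 0 0 0 1;0 0.2 0 0 0 0 1;0 0 0 0 0 0 1;0 0 0 0 0 0 1'; python3 - <<'E'
from h import *
s=env.sense(); im=grab('wrist','w32')
plan(.6207,.1893,.0395,-94.8)
E
```

```text
clock: 43.65
position: [0.5533, 0.1946, 0.1486]
tcp_rot: [-0.025, 0.026, 0.707, -0.706]
force: [0.5, -0.5, -0.6]
opening: 0.0098
clock 43.70 pos [0.5532 0.1942 0.1486] jawyaw -94.2 tilt 0.10 deg open 0.0098 F [ 0.9  0.1 -0.5]
 world d [ 0.0675 -0.0049 -0.1091]  tool units [-1.69  2.73  0.  ]
 turn units [ 0.02  0.13 -0.01] dyaw -0.6  shift units if after turn [-1.69  2.73 -0.02]
```

View pics/w32.png

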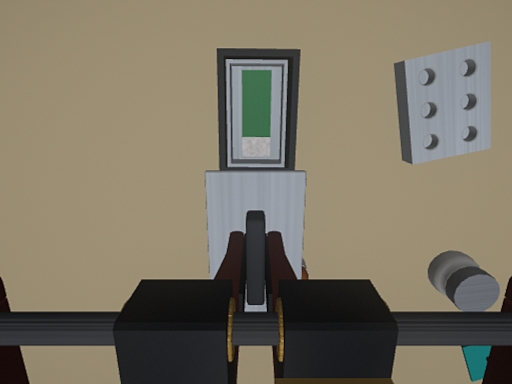

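```bash
python3 - <<'E'
from h import *
s=env.sense(); p=s['position']
b=quad('wrist',[(226,59),(287.5,59),(285,167.5),(228,167.5)],.032,s)
W=p2w('wrist',[205.3,306],[171,171],p[2]-.0035,s); m=W.mean(0)-p[:2]; w=W[1]-W[0]; a=np.degrees(np.arctan2(w[1],w[0])); print(m,np.hypot(*w),a)
n=np.radians(a+90); off=m-.046*np.array([np.cos(n),np.sin(n)]); print('lid centre offset',off)
t=b-off; plan(t[0],t[1],.0395,-94.8)
E
```

```text
quad centre [0.6207 0.1887] len 0.0889 wid 0.0501 wid-dir deg -94.3 len-dir -4.3
[ 0.04457357 -0.00288338] 0.05327089333396826 -94.25278402157527
lid centre offset [-0.00129977  0.00052784]
clock 43.70 pos [0.5532 0.1942 0.1486] jawyaw -94.2 tilt 0.10 deg open 0.0098 F [ 0.9  0.1 -0.5]
 world d [ 0.0688 -0.006  -0.1091]  tool units [-1.72  2.73  0.03]
 turn units [ 0.02  0.13 -0.01] dyaw -0.6  shift units if after turn [-1.73  2.73  0.01]
```

```bash
python3 -m inch '-0.55 0 0.02 0 0.1 0 1;-0.55 0 0 0 0 0 1;-0.55 0 0 0 0 0 1;0 0.6 0 0 0 0 1;0 0.5 0 0 0 0 1;0 0 0 0 0 0 1;0 0 0 0 0 0 1'; python3 - <<'E'
from h import *
s=env.sense(); im=grab('wrist','w33')
plan(.622,.1887,.0395,-94.8)
E
```

```text
clock: 44.4
position: [0.6229, 0.1791, 0.1082]
tcp_rot: [-0.03, 0.034, 0.707, -0.706]
force: [-0.3, -0.5, -0.2]
opening: 0.0098
clock 44.45 pos [0.6228 0.1791 0.1083] jawyaw -95.2 tilt 0.29 deg open 0.0098 F [ 0.1 -0.5 -1.9]
 world d [-0.0008  0.0096 -0.0688]  tool units [ 0.05  1.72 -0.24]
 turn units [ 0.01 -0.08 -0.06] dyaw 0.4  shift units if after turn [ 0.04  1.72 -0.24]
```

View pics/w33.png

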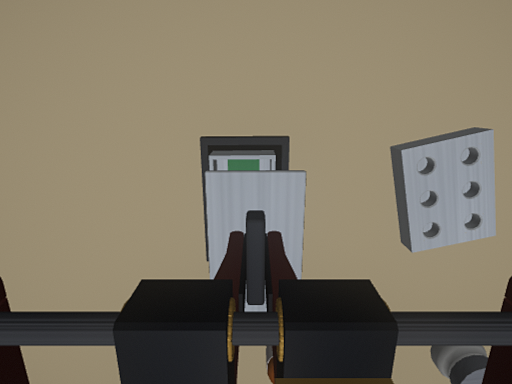

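```bash
python3 -m inch '0.05 0 -0.24 0 0 0 1;0 0.5 0 0 0 0 1;0 0.5 0 0 0 0 1;0 0 0 0 0 0 1;0 0 0 0 0 0 1'; python3 - <<'E'
from h import *
s=env.sense(); im=grab('wrist','w34')
plan(.622,.1887,.0395,-94.8)
E
```

```text
clock: 44.95
position: [0.625, 0.1919, 0.0741]
tcp_rot: [-0.027, 0.037, 0.708, -0.705]
force: [0.3, -0.3, -0.1]
opening: 0.0094
clock 45.00 pos [0.6249 0.1919 0.0741] jawyaw -95.2 tilt 0.83 deg open 0.0098 F [ 0.8 -0.2 -1.1]
 world d [-0.0029 -0.0032 -0.0346]  tool units [0.08 0.86 0.09]
 turn units [ 0.05 -0.08 -0.17] dyaw 0.4  shift units if after turn [0.06 0.87 0.09]
```

View pics/w34.png

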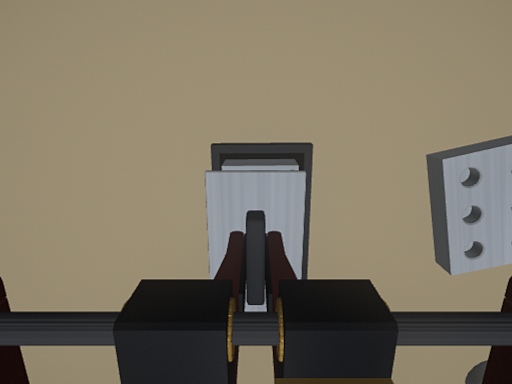

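Correct the 4 mm offset and the tilt before inserting.

```bash
python3 -m inch '0.06 0 0.06 0.05 0 -0.15 1;0 0.2 0.03 0 0 0 1;0 0 0 0 0 0 1;0 0 0 0 0 0 1'; python3 - <<'E'
from h import *
plan(.622,.1887,.0395,-94.8)
E
```

```text
clock: 45.4
position: [0.6237, 0.189, 0.0687]
tcp_rot: [-0.03, 0.034, 0.707, -0.706]
force: [0.3, 0.1, -0.6]
opening: 0.0096
clock 45.40 pos [0.6237 0.189  0.0687] jawyaw -95.1 tilt 0.30 deg open 0.0096 F [ 0.3  0.1 -0.6]
 world d [-0.0017 -0.0003 -0.0292]  tool units [0.04 0.73 0.01]
 turn units [ 0.01 -0.08 -0.06] dyaw 0.3  shift units if after turn [0.04 0.73 0.01]
```

```bash
python3 -m inch '0.04 0.25 0 0 0 0 1;0 0.25 0 0 0 0 1;0 0 0 0 0 0 1;0 0 0 0 0 0 1'; python3 - <<'E'
from h import *
plan(.622,.1887,.0395,-94.8)
s=env.sense(); im=grab('wrist','w35'); p=s['position']
W=p2w('wrist',[205.3,306],[171,171],p[2]-.0035,s); print((W.mean(0)))
E
```

```text
clock: 45.8
position: [0.6217, 0.1889, 0.0464]
tcp_rot: [-0.03, 0.033, 0.707, -0.706]
force: [-0.1, -0.7, -1.6]
opening: 0.0104
clock 45.80 pos [0.6217 0.1889 0.0464] jawyaw -95.2 tilt 0.25 deg open 0.0104 F [-0.1 -0.7 -1.6]
 world d [ 0.0003 -0.0002 -0.0069]  tool units [-0.01  0.17  0.  ]
 turn units [ 0.01 -0.08 -0.05] dyaw 0.4  shift units if after turn [-0.01  0.17  0.  ]
[0.66620216 0.18525052]
```

View pics/w35.png

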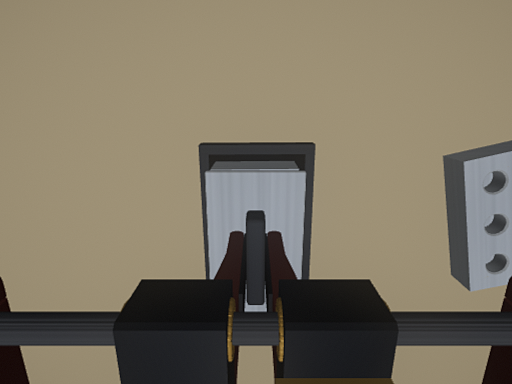

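Aligned over the box; lower the last 7 mm.

```bash
python3 -m inch '0 0.1 0 0 0 0 1;0 0.08 0 0 0 0 1;0 0.05 0 0 0 0 1;0 0 0 0 0 0 1;0 0 0 0 0 0 1'; python3 - <<'E'
from h import *
plan(.622,.1887,.0395,-94.8)
E
```

```text
clock: 46.35
position: [0.6227, 0.1891, 0.0406]
tcp_rot: [-0.029, 0.034, 0.707, -0.706]
force: [-0.2, 0.6, -0.6]
opening: 0.0095
clock 46.35 pos [0.6227 0.1891 0.0406] jawyaw -95.1 tilt 0.39 deg open 0.0095 F [-0.2  0.6 -0.6]
 world d [-0.0007 -0.0004 -0.0011]  tool units [0.02 0.03 0.01]
 turn units [ 0.02 -0.08 -0.08] dyaw 0.3  shift units if after turn [0.02 0.03 0.01]
```

```bash
python3 -m inch '0 0.08 0 0 0 0 1;0 0.08 0 0 0 -0.03 1;0 0 0 0 0 0 1;0 0 0 0 0 0 1'; python3 - <<'E'
from h import *
plan(.622,.1887,.0395,-94.8)
E
```

```text
clock: 46.75
position: [0.6238, 0.1893, 0.0406]
tcp_rot: [-0.029, 0.034, 0.707, -0.706]
force: [-0.2, -0.4, -2.0]
opening: 0.0097
clock 46.75 pos [0.6238 0.1893 0.0406] jawyaw -95.1 tilt 0.45 deg open 0.0097 F [-0.2 -0.4 -2. ]
 world d [-0.0018 -0.0006 -0.0011]  tool units [0.04 0.03 0.02]
 turn units [ 0.02 -0.07 -0.09] dyaw 0.3  shift units if after turn [0.04 0.03 0.02]
```

```bash
python3 -m inch '0.05 0.04 0.01 0 0 -0.09 1;0 0 0 0 0 0 1;0 0 0 0 0 0 1'; python3 - <<'E'
from h import *
plan(.622,.1887,.0395,-94.8)
E
```

```text
clock: 47.05
position: [0.6227, 0.1893, 0.0394]
tcp_rot: [-0.031, 0.032, 0.707, -0.706]
force: [-1.4, -0.8, 4.7]
opening: 0.0101
clock 47.05 pos [0.6227 0.1893 0.0394] jawyaw -95.1 tilt 0.16 deg open 0.0101 F [-1.4 -0.8  4.7]
 world d [-0.0007 -0.0006  0.0001]  tool units [ 0.02 -0.    0.02]
 turn units [ 0.03 -0.07 -0.02] dyaw 0.3  shift units if after turn [ 0.02 -0.    0.02]
```

Contact at the seated height. Release and back off.

```bash
python3 -m inch '0 0 0 0 0 0 0.5;0 0 0 0 0 0 0.2;0 0 0 0 0 0 0;0 0 0 0 0 0 -0.5;0 -0.3 0 0 0 0 -0.5;0 -0.8 0 0 0 0 -0.5;0 -0.9 0 0 0 0 -0.5;0 -0.9 0 0 0 0 -1'; python3 -m inch '0 -0.5 0 0 0 0 -1;0 0 0 0 0 0 -1;0 0 0 0 0 0 -1;0 0 0 0 0 0 -1'; python3 - <<'E'
from h import *
s=env.sense(); im=grab('wrist','w36');grab('top','t36');sc=grab('scene','s36')
plan(.622,.1887,.0395,-94.8)
k=5;u,v=205,125
cv2.imwrite('pics/w36c.png',cv2.resize(im[v:v+120,u:u+110,::-1],None,fx=k,fy=k,interpolation=cv2.INTER_CUBIC))
cv2.imwrite('pics/s36c.png',cv2.resize(sc[130:310,140:340,::-1],None,fx=3,fy=3,interpolation=cv2.INTER_CUBIC))
E
```

```text
clock: 47.85
position: [0.6176, 0.1879, 0.1521]
tcp_rot: [0.037, -0.027, -0.706, 0.707]
force: [0.7, -0.0, -0.1]
opening: 0.0705
clock: 48.25
position: [0.6213, 0.1886, 0.1804]
tcp_rot: [-0.032, 0.031, 0.707, -0.706]
force: [0.8, 0.4, -0.0]
opening: 0.0881
clock 48.40 pos [0.6207 0.1885 0.1795] jawyaw -95.1 tilt 0.26 deg open 0.0879 F [-0.7 -0.1 -0.4]
 world d [ 0.0013  0.0002 -0.14  ]  tool units [-0.05  3.5  -0.  ]
 turn units [ 0.01 -0.07  0.05] dyaw 0.3  shift units if after turn [-0.03  3.5  -0.01]
```

View pics/w36c.png

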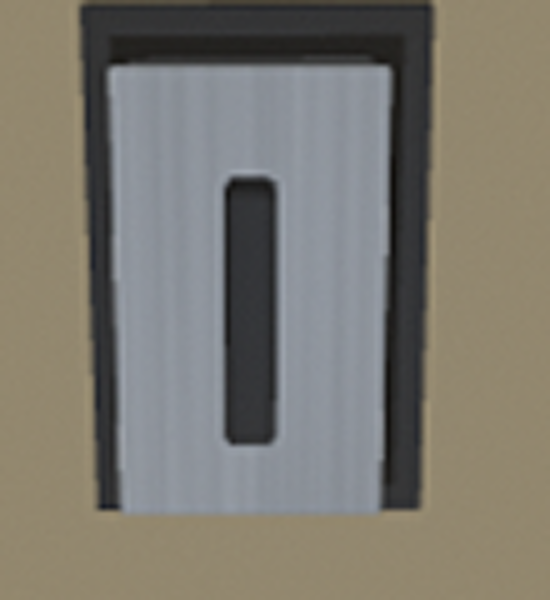

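View pics/s36c.png

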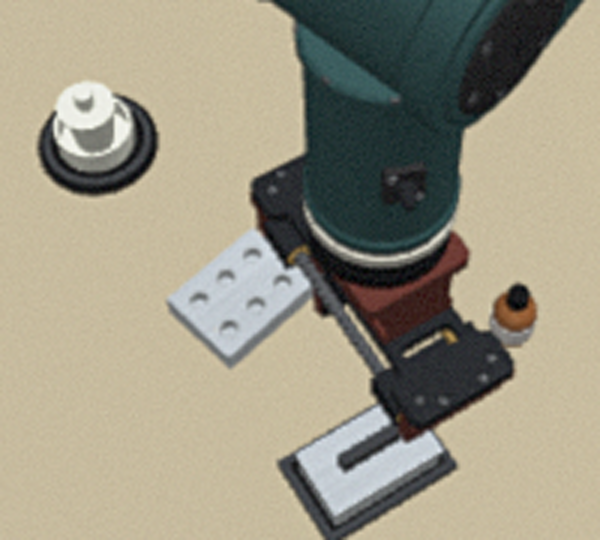

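View pics/t36.png

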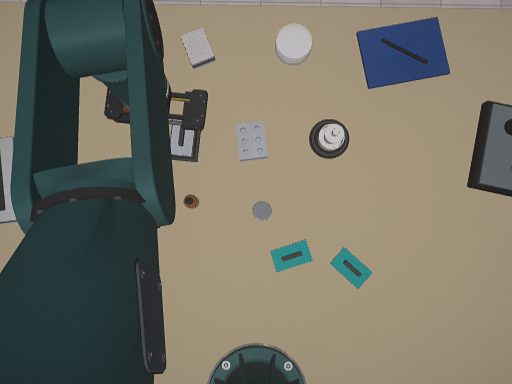

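```bash
python3 - <<'E'
from h import *
s=env.sense()
b=quad('wrist',np.array([(106,65),(393,66),(381,516),(120,514)])/5+[204.6,124.6],.036,s)
print(b-[.6207,.189]); print(s['clock'],s['force'])
env.sign_off()
E
```

```text
quad centre [0.6206 0.1898] len 0.0916 wid 0.054 wid-dir deg -95.5 len-dir -5.1
[-0.00010527  0.0007925 ]
48.4 [-0.68581904 -0.07033552 -0.38397775]
the job is handed in; nothing more can be done
```

The job was done in the required order and handed in at 48.4 s of the 138 s allowed. Both stacks looked seated and let go in the last pictures. No verdict is reported.

| Piece | Last check |
|---|---|
| Dish in the round holder | 1.5 mm off centre, measured from the wrist camera after release |
| Crucible in the dish | inside the dish and upright; its rim matched the expected position to about 0.5 mm |
| Round lid on the crucible | touched down at the expected seated height with 7 N; looks level and centred |
| Slide box in the rectangular holder | 1.5 mm off centre, lengths parallel to within about 0.3° |
| Rectangular lid on the box | 0.8 mm off centre, under 1° off in yaw, measured at its seated height |

- **Bystanders:** in the final top picture the amber bottle, white jar and turquoise look-alikes appear where they started. I judged this by eye and did not measure it.
- **Round lid position:** the automatic circle fit after its release picked up dish pixels as well. It was unusable, so that check rests on the touch-down reading and the pictures.
- **Camera disagreement:** the top camera read about 4 mm less in x than the wrist camera. I relied on the wrist camera, and the grasps agreed with it.
- **Dish contact:** I could not see a clear contact force when the dish reached its seat. I judged it seated because it stopped at the expected height.

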